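# Lock a well plate into the bench shaker

## Robot

A 6-joint arm with a two-finger parallel gripper is mounted at the origin on the work surface. World frame = base frame: x ahead of the robot, y to its left, z up, the work surface at z = 0. Lengths are in mm, angles in rad, forces in N, time in s.
With the tool pointing down it reaches from about 400 to 925 mm from the base axis. Payload 12.5 kg.
Tool frame: the origin (TCP) lies midway between the tips of the shut fingers; the grasp point (between the pads) lies 19 mm behind it; z points along the fingers, y is the direction in which the jaws open and shut (so a half turn about z gives the same grasp; the last joint's range is limited). The gripper opens to 95 mm and grips with 3 to 60 N. Pads are 20 mm wide; open, the fingers measure 119 mm over their backs; the gripper's body (75 mm by 180 mm) begins 59 mm behind the grasp point.
Start: joints at [-0.106, 0.491, 1.559, -0, 1.092, -0.106], TCP at [625.02, 0.021, 191.061] pointing down, gripper open.
Joint ranges: [-3.1, 3.1], [-0.84, 2.19], [0.05, 2.79], [-1.13, 4.28], [0.06, 2.93], [-2.69, 2.69]. Speed limits (rad/s): [2.22, 2.22, 2.79, 3.14, 3.14, 3.14].

## Interface

Orientations are given as [roll, pitch, yaw] about the fixed x, y, z axes, in that order (R = Rz(yaw) Ry(pitch) Rx(roll)).
In Python, from cell import env gives the robot as it stands.
- The arm moves only by the tool servo_tool, never from a script. Its argument "plan" is a list of rows, each a list of 7 numbers: the shift along the tool's x, y, z in m, then the turn, a rotation vector about the tool's x, y, z in degrees, then the opening in per cent of the stroke, from 0 (shut) to 100 (fully open). In form: [[dx, dy, dz, wx, wy, wz, jaw], ...]. A call has 1 to 8 rows; each row shifts and turns the pose as measured when the row begins, along the tool's axes as they then stand; what a row does not reach is not made up. A row lasts 1/12 s, in which the tool goes at most 41.7 mm and 7.16 degrees, less where a joint would pass 70% of its speed; a pose out of reach is approached as far as the arm can. A call is refused whole if a number of a shift passes 0.0417 or a number of a turn 7.16, either way. A call with a gripper value outside its range is refused whole. The fingers move at their own pace and stop on an object; the grip force is fixed at half the most. Time passes only in rows, so rows that do not move let the fingers close. It gives the time, the measured TCP pose, the force and the opening at its end, in the units of the state.
- env.state(): the state, without advancing time (a new reading comes with each control period).
- env.read_camera(name): name is "scene" or "side" or "wrist"; returns a dict with "img" (400x640x3 uint8, blue, green, red), "intrinsics" (3x3 intrinsics, pixels), "k1" (the pictures are not rectified: a ray, as slopes to the right and down, at radius r is drawn at 1 + k1 r^2 times it, then the intrinsics apply), "R" (3x3) and "t" (3): a world point X has camera coordinates R X + t. Camera axes: x right, y down, z forward; pixel columns grow to the right and rows downward; lengths in mm; the calibration is good to about 2 mm. A picture is of the moment at which its call begins. There is no depth.
- env.job_done(): hands the job in, once; it reports no verdict.
The state is a dict: "t": time; "joints": joint angles; "qvel": joint speeds; "tau": joint torques, N m; "eef_pos": TCP position; "tcp_rot": TCP orientation; "ft_force": force on the tool from outside, world axes, zero at the start; "moment": the same for the moment, N m; "opening": opening from 0.0 (shut) to 1.0 (fully open).
Only numpy, scipy, OpenCV 4.12 (cv2) and the standard library are available. Lean on these libraries where they do the work, as an engineer would, in place of code of your own. Each camera call takes 0.05 s, during which the arm holds its last target. There are 200 camera calls.

## Task

Without lifting it, slide the well plate along the shaker's channel until it drops flat into the pocket at the end. Then fit the loose clamp lever onto the shaker's splined spindle, turned so that its keyed hole matches the splines, down fully home, and push its black knob round until the arm lies across the plate and the spindle is at its locked stop. Let go of everything and leave the other things on the bench where they are.

Things in the scene. Friction and masses are not known exactly. Their poses are not given: they have to be found in the camera images.
- shaker: White bench shaker, 220 x 285 mm (x by y), fixed; origin at bench height. Its deck is level, 70 mm up. A channel runs along its y axis between two steel rails (118 mm apart, centred at x = +30 mm, tops 8 mm above the deck). Its floor is at deck height from y = +155 (open end) to -14 mm, then steps down 8 mm into the pocket, which ends at y = -106 at a stop 8 mm above the deck.
- pocket (a point): Centre of the pocket's floor (62 mm above the bench); axes as the shaker's. The pocket is 118 mm (x) by 92 mm (y), 8 mm deep below the deck; the plate has 3 mm play all round.
- plate_center (a point): Centre of the loose white 24-well plate, 112 (x) by 86 (y) by 16 mm high, 0.12 kg, axes about as the shaker's. It starts flat in the channel at deck height, 65 to 105 mm from its place, on the +y side, and is to be slid towards the shaker's -y. Seated, its top is 8 mm above the deck; unseated, 16 mm, and it blocks the lever's arm.
- spindle_seat (a point): On the axis of the steel spindle, on top of its round collar (48 mm across, 12 mm above the deck), where the hub rests when home; 105 mm to the shaker's -x of the pocket's centre. Above it rise three round-nosed splines, 8 mm thick, 40 mm high, a T from above: 14 mm long along this point's +x, +y and -y, none at -x. It turns with the spindle; the lever's arm must point along its +x to go on.
- spindle_body (a joint): Turn of the spindle in rad, counter-clockwise from above positive; starts in 0.1 to 0.9 and stays where it is left (friction 0.1 N m). At 1.6, a firm stop, it is locked: the single spline, and so the lever's arm, points along the shaker's +x, across the middle of the pocket.
- lever_hub (a point): Centre (18 mm above the underside) of the loose steel clamp lever's hub, on its hole's axis; 0.4 kg, balanced near the hub. Hub: 46 mm wide (y, flat sides to grip), x -22 to +24 mm, 36 mm high; T-shaped through hole, 1.3 mm play per side, single slot to +x. A flat arm 22 x 10 mm, flush with the underside, runs along +x to 128 mm. Starts on the bench, underside down, left or right of the shaker.
- lever_knob (a point): Mid-height of the black upright knob on the lever's arm: 22 mm diameter, from 10 to 45 mm above the lever's underside (this point 30 mm above it), 115 mm along +x from the hole's axis. Axes as the lever's.
- tip_box: Bystander: grey box 115 x 80 x 50 mm, origin under its centre.
- amber_bottle: Bystander: amber bottle, 90 mm across, 190 mm high, origin under its centre.
- clear_bottle: Bystander: clear bottle, 70 mm across, 150 mm high, origin under its centre.
- beaker: Bystander: glass beaker, 76 mm across, 90 mm high, origin under its centre.
- spatula: Bystander: spatula 170 mm long lying flat on the bench.
- weigh_dish: Bystander: white dish 90 mm across, 25 mm high, origin under its centre.
Mind the look-alikes: they are no part of the job. There is more than one size of the part that bears lever_hub; the job needs the smallest.

How it is judged (in metres and radians):
On the way, in this order (a step that is already met when the one before it is completed fails the run):
1. the plate lies flat in the pocket (z of plate_center in the frame of pocket below 0.0105 m and horizontal distance between plate_center and pocket below 0.008 m and angle between plate_center's own z axis and vertical below 0.03 rad), for 0.2 s.
2. the lever is fully home on the spindle (all of step 1 and z of lever_hub in the frame of spindle_seat between 0.015 and 0.0205 m and horizontal distance between lever_hub and spindle_seat below 0.005 m and angle between the x axis of lever_hub and the x axis of spindle_seat, either way round below 0.15 rad and angle between lever_hub's own z axis and vertical below 0.06 rad), for 0.2 s.
3. the spindle is turned to its locked stop with the lever on it (all of step 2 and value of joint spindle_body above 1.5 rad), for 0.2 s.
At the end, for the whole second after the job is handed in: The plate lies flat in the pocket (within 8 mm of its centre, bottom within 2.5 mm of the floor); the lever sits on the spindle with its hub within 2.5 mm of the collar, level and matched to the splines; the spindle is within 0.1 rad of its locked stop, arm across the plate; all at rest (all of step 3 and linear speed of each of lever, plate below 0.02 m/s); the robot touches nothing.
It fails at once if the plate is lifted clear of the deck instead of slid (z of plate_center in the frame of pocket above 0.032 m).
It fails at once if a bystander is moved more than 30 mm (distance of any of tip_box, amber_bottle, clear_bottle, beaker, spatula, weigh_dish from where it was at the start of the episode above 0.03 m).
It also fails if it takes over 72 s, if anything falls off the work surface, if the arm or the gripper's body presses on something with over 40 N, if the wrist force passes 120 N, or if a joint passes its speed limit or range.

## Working session

There is one attempt and no reset: what is moved stays moved. The work goes in short steps, Python scripts to look and compute and a tool call to move; the robot and the scene stay as the last step left them, time stands still between calls to the robot, and variables do not carry over. Pictures are saved under pics/ and viewed, about 8 in all and at most 12, crops included, and the job is handed in when it is done.

Besides the shell and the picture viewer there is one more tool, called after ">>>" by a JSON object that holds its "fn" and its "kwargs". servo_tool: Moves the arm, as the interface text tells. Its arguments: {"type":"object","properties":{"plan":{"type":"array","items":{"type":"array","items":{"type":"number"}}}},"required":["plan"]}

```bash
mkdir -p pics; ls; python3 - <<'E'
from cell import env
import cv2,numpy as np
print(env.state())
for n in ("scene","side"):
    c=env.read_camera(n); cv2.imwrite(f"pics/{n}0.png",c["img"]); print(n,c["intrinsics"],c["k1"],-c["R"].T@c["t"],c["R"])
E
```

```text
pics
{'t': 0.0, 'joints': array([-1.05592630e-01,  4.91516527e-01,  1.55948266e+00, -3.44941004e-05,
        1.09169306e+00, -1.05564788e-01]), 'qvel': array([ 0.00027779,  0.00032458, -0.00048044,  0.00051324,  0.00016797,
        0.00101731]), 'tau': array([-9.52334158e-04, -6.12640929e+01, -2.58175153e+01,  6.92750537e-02,
        4.83079045e-02, -1.38641695e-05]), 'eef_pos': array([6.24713817e+02, 4.85660193e-02, 1.90477063e+02]), 'tcp_rot': array([-3.14049596e+00, -8.54402647e-05,  1.57078436e+00]), 'ft_force': array([ 0.13312916, -0.40826531, -0.97232496]), 'moment': array([-0.04373679, -0.01960807, -0.01031548]), 'opening': 1.0014468003667443}
scene [[408.54109977   0.         312.6889428 ]
 [  0.         408.54109977 202.04527529]
 [  0.           0.           1.        ]] -0.10627059250406994 [ 971.68893077 -809.20441658  865.69392282] [[ 0.87275229  0.48814995 -0.00361467]
 [ 0.30021333 -0.54255406 -0.78454258]
 [-0.38493558  0.68362616 -0.62006442]]
side [[515.6851867    0.         325.11750796]
 [  0.         515.6851867  196.34437318]
 [  0.           0.           1.        ]] -0.14159484327011682 [ 270.3677283  1105.87369183 1381.47468568] [[-0.97765074 -0.21002242  0.00946667]
 [-0.16773798  0.75208868 -0.63735908]
 [ 0.12673992 -0.62470249 -0.77050879]]
```

View pics/scene0.png

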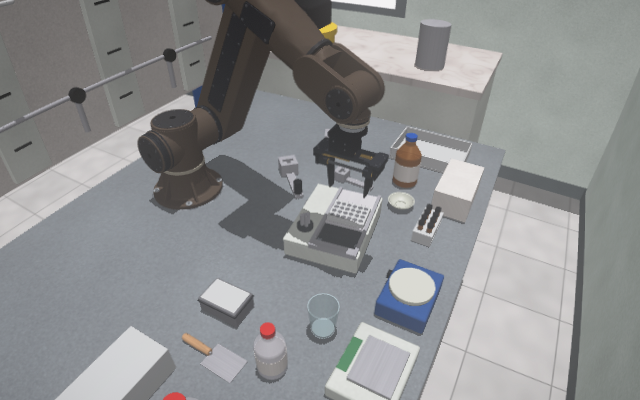

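View pics/side0.png

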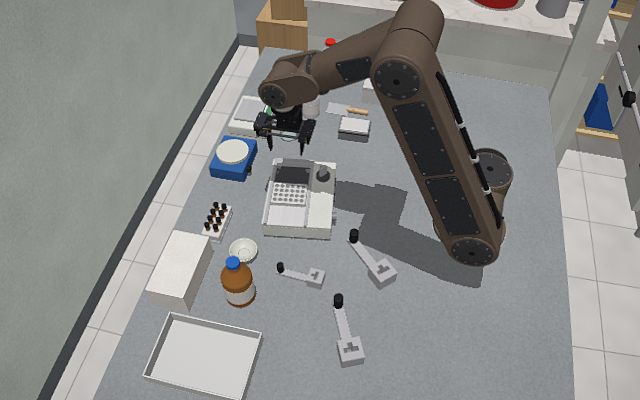

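The side view shows three look-alike levers: hubs at (380,270), (316,277) and (350,350), knobs at (354,236), (281,267) and (338,300). The shaker is at about (300,200), with the spindle at (322,175). The lever at (316,277) looks smallest. Next I check sizes by ray casting and look at one crop.

```bash
cat > h.py <<'E'
import numpy as np,cv2
from cell import env
def cast(c,uv,z):
    """pixel(s) -> world point on plane z"""
    K=c["intrinsics"]; D=np.array([c["k1"],0,0,0,0.])
    n=cv2.undistortPoints(np.array(uv,float).reshape(-1,1,2),K,D)[:,0]
    d=np.c_[n,np.ones(len(n))]@c["R"]; o=-c["R"].T@c["t"]
    return o+d*((z-o[2])/d[:,2])[:,None]
def proj(c,X):
    p=cv2.projectPoints(np.array(X,float).reshape(-1,3),cv2.Rodrigues(c["R"])[0],np.array(c["t"],float),c["intrinsics"],np.array([c["k1"],0,0,0,0.]))[0]
    return p[:,0]
E
python3 - <<'E'
from h import *
c=env.read_camera("side")
for h,k in (((380,270),(354,236)),((316,277),(281,267)),((350,350),(338,300))):
    H=cast(c,[h],36)[0];Kb=cast(c,[k],45)[0];print(H,Kb,np.linalg.norm((H-Kb)[:2]))
im=c["img"]
a=cv2.resize(im[150:250,255:345],None,fx=4.4,fy=4.4,interpolation=cv2.INTER_CUBIC)
b=cv2.resize(im[250:300,265:335],None,fx=5.6,fy=5.6,interpolation=cv2.INTER_CUBIC)
o=np.zeros((440,800,3),np.uint8);o[:a.shape[0],:a.shape[1]]=a;o[:b.shape[0],400:400+b.shape[1]]=b[:, :400]
cv2.imwrite("pics/crop1.png",o)
E
```

```text
[267.47822968 263.14748487  36.        ] [366.63623104 161.80069194  45.        ] 141.78674716568295
[452.3339669  328.72278337  36.        ] [562.29027189 322.88989176  45.        ] 110.11090604501562
[309.90358635 535.72023381  36.        ] [371.8240813  395.50964489  45.        ] 153.2747759461705
```

View pics/crop1.png

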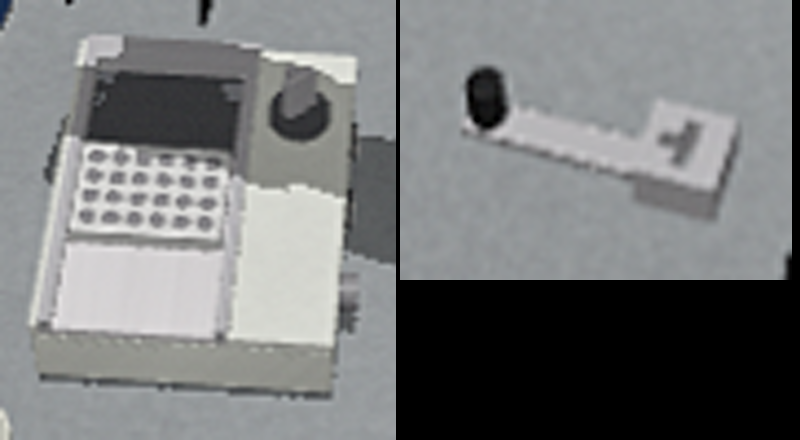

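The crop shows the small lever: its 110 mm hub-to-knob distance fits 115, while the others are 142 and 153. It also shows the plate in the channel and the spindle at crop (300,105). Next I get the shaker pose and check the wrist view.

```bash
python3 - <<'E'
from h import *
c=env.read_camera("side")
f=lambda x,y:(255+x/4.4,150+y/4.4)
fb=cast(c,[f(40,380),f(332,396)],0);ft=cast(c,[f(35,330),f(335,345),f(355,55)],70)
print(fb,ft)
print("spindle top",cast(c,[f(300,70)],122),"collar",cast(c,[f(300,107)],82))
print("plate corners",cast(c,[f(85,143),f(225,150),f(70,235),f(222,240)],86))
for n,p,z in (("dish",(243,250),12),("amber",(238,300),0)): print(n,cast(c,[p],z))
w=env.read_camera("wrist");cv2.imwrite("pics/wrist0.png",w["img"]);print(-w["R"].T@w["t"],w["R"],w["intrinsics"][0])
E
```

```text
[[656.78786268 195.39610081   0.        ]
 [441.95269368 162.22002335   0.        ]] [[ 653.07761572  200.16779585   70.        ]
 [ 440.18013552  166.26186584   70.        ]
 [ 482.29439178 -115.48223392   70.        ]]
spindle top [[511.4952671  -42.61269409 122.        ]] collar [[510.88223049 -41.03723587  82.        ]]
plate corners [[661.42735618  33.84230893  86.        ]
 [556.17033394  17.58859121  86.        ]
 [647.8811908  122.50979398  86.        ]
 [538.016092   102.79744226  86.        ]]
dish [[704.20420387 269.14379533  12.        ]]
amber [[668.02767844 437.4971599    0.        ]]
[625.19903587  79.89099491 384.88927787] [[ 0.99999802  0.00114643 -0.00162474]
 [ 0.00156018 -0.95893288  0.28362881]
 [-0.00123285 -0.28363078 -0.95893277]] [284.08039878   0.         322.26458219]
```

View pics/wrist0.png

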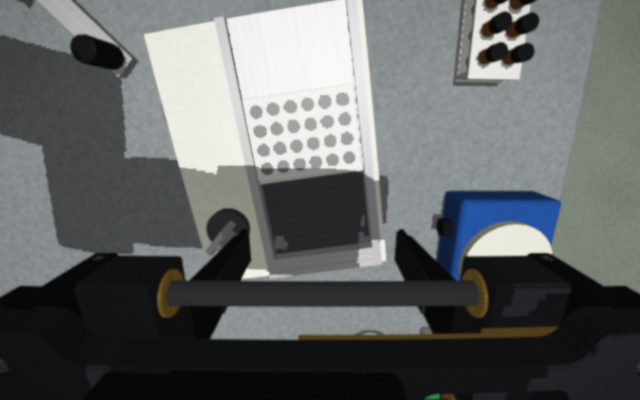

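The wrist view shows the plate's top from (250,97)-(350,82) down to (260,180)-(360,172). The dark pocket spans (260,185) to (368,245), and the collar is at (228,225). The spline T is partly seen and the third lever is at top left.

```bash
python3 - <<'E'
from h import *
c=env.read_camera("wrist")
print("pocket back floor",cast(c,[(275,253),(368,243)],62))
print("rails inner tops: left",cast(c,[(229,20),(272,262)],78),"right",cast(c,[(348,5),(380,240)],78))
print("plate top c",cast(c,[(250,97),(350,82),(261,180),(360,172)],86))
print("collar c",cast(c,[(227,226)],82))
print("front-edge of deck (left corner)",cast(c,[(146,36)],70),"back-right corner stop",cast(c,[(385,261)],78))
im=c["img"];cv2.imwrite("pics/w_crop.png",cv2.resize(im[70:280,190:400],None,fx=2.8,fy=2.8,interpolation=cv2.INTER_CUBIC))
E
```

```text
pocket back floor [[565.56685984 -83.02571228  62.        ]
 [681.66245589 -69.09981241  62.        ]]
rails inner tops: left [[534.75934026 171.5092714   78.        ]
 [564.313316   -86.96746167  78.        ]] right [[649.08504076 183.86815449  78.        ]
 [692.8202146  -57.87246256  78.        ]]
plate top c [[552.72553477 100.0819498   86.        ]
 [651.96581207 113.97619655  86.        ]
 [558.94540582  15.60565731  86.        ]
 [665.04529218  24.43315978  86.        ]]
collar c [[515.6428443  -39.05770508  82.        ]]
front-edge of deck (left corner) [[446.44805312 161.06174953  70.        ]] back-right corner stop [[700.55065114 -85.41031338  78.        ]]
```

View pics/w_crop.png

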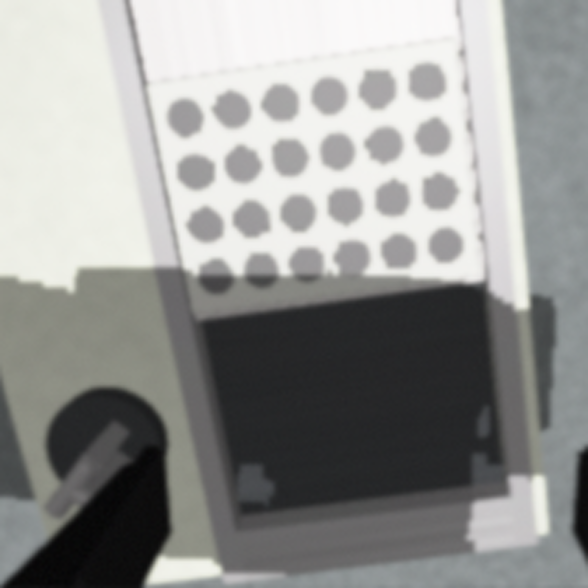

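```bash
python3 - <<'E'
from h import *
c=env.read_camera("wrist")
g=lambda *a:[(190+x/2.8,70+y/2.8) for x,y in a]
P=cast(c,g((200,320),(485,285),(148,82),(458,38)),86);print("plate",P,P.mean(0),np.linalg.norm(P[0]-P[1]),np.linalg.norm(P[0]-P[2]))
W=cast(c,g((185,117),(427,81),(216,275),(446,244)),86);print("wells",W.mean(0),np.arctan2(*(W[1]-W[0]+W[3]-W[2])[1::-1]))
B=cast(c,g((240,518),(505,483)),62);print("floor back",B,np.arctan2(*(B[1]-B[0])[1::-1]))
L=cast(c,g((125,20),(215,540)),78);print("left rail inner",L,np.arctan2(*(L[0]-L[1])[1::-1])-np.pi/2)
print("collar",cast(c,g((106,447)),82),cast(c,g((47,447),(167,447),(106,387)),82))
T=cast(c,g((45,505),(125,425),(108,470)),122);print("spl",T)
E
```

```text
plate [[559.16678427  10.86172342  86.        ]
 [668.52687981  24.65270152  86.        ]
 [545.44791213  97.95495842  86.        ]
 [655.57459949 112.54323996  86.        ]] [607.17904393  61.50315583  86.        ] 110.22622906584031 88.16710857957004
wells [605.6234979   63.14685084  86.        ] 0.13746213093094242
floor back [[566.37556505 -85.84316044  62.        ]
 [684.62798186 -68.46778927  62.        ]] 0.14589065839267404
left rail inner [[536.47101983 119.73617075  78.        ]
 [557.97351254 -88.19821676  78.        ]] 0.10304372684188601
collar [[516.23432712 -43.57521065  82.        ]] [[491.67233796 -43.68747372  82.        ]
 [541.47676994 -43.47507219  82.        ]
 [518.6959727  -17.65442402  82.        ]]
spl [[505.84127229 -50.23420471 122.        ]
 [538.19687178 -18.88325506 122.        ]
 [530.48876054 -36.18664304 122.        ]]
```

>>> {"fn": "servo_tool", "kwargs": {"plan": [[0, 0, 0, 0, 0, -4.2, 50], [0, 0, 0, 0, 0, -4.2, 50], [0.034, -0.002, 0, 0, 0, 0, 50], [0.034, -0.002, 0, 0, 0, 0, 50], [0.034, -0.002, 0, 0, 0, 0, 50], [0.034, -0.002, 0, 0, 0, 0, 50], [0, 0, 0, 0, 0, 0, 50]]}}

```text
t: 0.93
eef_pos: [595.8, 135.8, 190.2]
tcp_rot: [-3.141, -0.0, 1.719]
ft_force: [-0.5, -1.4, 0.7]
opening: 0.566
```

```bash
cat >> h.py <<'E'
YAW=0.145; X=np.array([np.cos(YAW),np.sin(YAW)]); U=np.array([-X[1],X[0]]); POC=np.array([619.2,-31.])
def rel(p): d=np.array(p)[:2]-POC; return d@X,d@U
E
python3 - <<'E'
from h import *
s=env.state();print(s['eef_pos'],s['tcp_rot'],rel(s['eef_pos']),s['opening'],s['ft_force'])
w=env.read_camera("wrist")
print(proj(w,[[*(POC+a*X+b*U),z] for a,b,z in ((-59,-46,62),(59,-46,62),(-59,46,70),(59,46,70),(-105,0,82))]))
im=w["img"];cv2.imwrite("pics/w1.png",im)
E
```

```text
[595.78275272 135.831879   190.22412922] [-3.14122972e+00 -6.62135601e-06  1.71949436e+00] (np.float64(0.9344390639399389), np.float64(168.46474451511386)) 0.5657500962279001 [-0.48816441 -1.37206512  0.68786062]
[[278.64106648 338.15241795]
 [363.21410864 338.59121361]
 [274.62436034 284.03581746]
 [367.6499178  284.51492549]
 [238.99424865 320.1371039 ]]
```

>>> {"fn": "servo_tool", "kwargs": {"plan": [[0, 0, 0.035, 0, 0, 0, 50], [0, 0, 0.035, 0, 0, 0, 50], [0, 0, 0.03, 0, 0, 0, 50], [0, 0, 0.012, 0, 0, 0, 50], [0, 0, 0.002, 0, 0, 0, 50]]}}

```text
t: 1.4
eef_pos: [599.3, 131.6, 74.6]
tcp_rot: [3.134, 0.002, 1.721]
ft_force: [-0.2, -0.6, 0.5]
opening: 0.5
```

>>> {"fn": "servo_tool", "kwargs": {"plan": [[-0.012, -0.001, 0, 0, 0, 0, 50], [-0.012, -0.001, 0, 0, 0, 0, 50], [-0.01, -0.001, 0, 0, 0, 0, 50], [-0.01, 0, 0, 0, 0, 0, 50], [-0.01, 0, 0, 0, 0, 0, 50], [-0.01, 0, 0, 0, 0, 0, 50], [-0.01, 0, 0, 0, 0, 0, 50]]}}

```text
t: 1.98
eef_pos: [610.3, 48.3, 79.0]
tcp_rot: [3.129, 0.003, 1.719]
ft_force: [0.5, -0.5, -0.1]
opening: 0.5
```

```bash
python3 - <<'E'
from h import *
s=env.state();print(s['eef_pos'],s['tcp_rot'],rel(s['eef_pos']),s['opening'],s['ft_force'])
E
```

```text
[610.25351107  48.25868666  79.02647902] [3.12903994 0.00333403 1.71908374] (np.float64(2.599676574557392), np.float64(79.7196384615628)) 0.4997307537853327 [ 0.46368142 -0.48998565 -0.07303227]
```

>>> {"fn": "servo_tool", "kwargs": {"plan": [[-0.001, -0.001, 0.003, 0, 0, 0, 50], [-0.006, -0.0005, 0.001, 0, 0, 0, 50], [-0.006, 0, 0.0005, 0, 0, 0, 50], [-0.006, 0, 0.0005, 0, 0, 0, 50], [-0.004, 0, 0.0003, 0, 0, 0, 50], [-0.003, 0, 0, 0, 0, 0, 50], [0, 0, 0, 0, 0, 0, 50]]}}

```text
t: 2.57
eef_pos: [613.4, 17.4, 73.7]
tcp_rot: [3.128, 0.004, 1.717]
ft_force: [-0.4, -0.4, 0.3]
opening: 0.5
```

```bash
python3 - <<'E'
from h import *
s=env.state();print(s['eef_pos'],s['tcp_rot'],rel(s['eef_pos']),s['opening'],s['ft_force'])
w=env.read_camera("side");a=w["img"][150:250,255:345]
b=env.read_camera("wrist")["img"][160:400,180:460]
o=np.zeros((480,800,3),np.uint8);a=cv2.resize(a,None,fx=4,fy=4,interpolation=2);b=cv2.resize(b,None,fx=1.55,fy=1.55)
o[:400,:360]=a;o[:b.shape[0],362:362+b.shape[1]]=b[:, :438];cv2.imwrite("pics/p2.png",o)
E
```

```text
[613.43551571  17.43038355  73.71317202] [3.1281404  0.00351434 1.71741717] (np.float64(1.2938325443682137), np.float64(48.755074882528724)) 0.5004614597504593 [-0.3850032  -0.3658342   0.27989449]
```

View pics/p2.png

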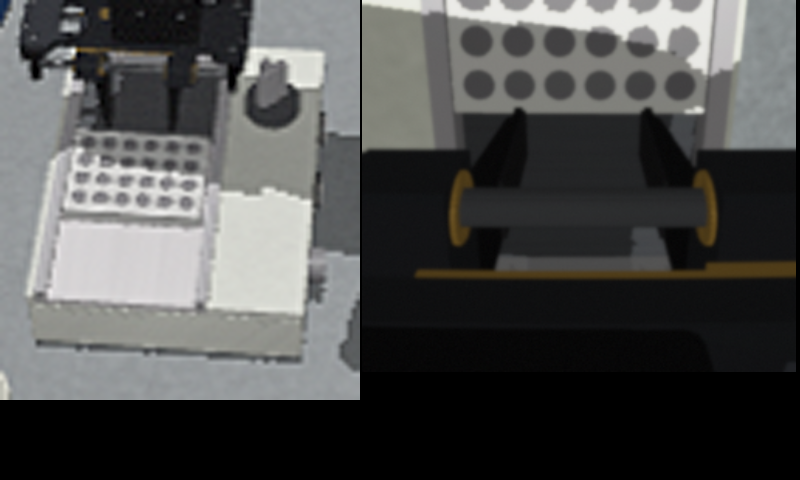

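The plate seems unmoved, with the fingertips seemingly past its -y edge, which doesn't fit a contact push. I'll check the TCP projections.

```bash
python3 - <<'E'
from h import *
s=env.state();p=s['eef_pos'];print(s['t'],p)
for n in ("side","wrist","scene"):
    w=env.read_camera(n)
    q=proj(w,[p, p+[24*X[0],24*X[1],0],p-[24*X[0],24*X[1],0],[*(POC+0*X+43*U),78],[*(POC-43*U),78]])
    print(n,q.round(1).tolist(), "side crop" if n=="side" else "", ((q-[255,150])*4).round().tolist() if n=="side" else ((q-[180,160])*1.55).round().tolist(), (w["R"]@p+w["t"]).round(1))
    if n=="side": print("plate now corners", cast(w,[(255+80/4,150+130/4),(255+215/4,150+138/4),(255+63/4,150+205/4),(255+200/4,150+217/4)],78).round(1).tolist())
    if n=="wrist": print("plate back corners now",cast(w,[(180+(455-362)/1.55,160+110/1.55),(180+(712-362)/1.55,160+112/1.55)],86))
E
```

```text
2.6667 [613.2906428   17.95133528  73.72987164]
side [[289.6, 183.8], [282.5, 183.4], [296.8, 184.2], [290.2, 181.5], [292.9, 162.9]] side crop [[139.0, 135.0], [110.0, 133.0], [167.0, 137.0], [141.0, 126.0], [152.0, 52.0]] [-119.2  -42.2 1730.7]
plate now corners [[661.6, 26.7, 78.0], [549.0, 10.7, 78.0], [653.2, 107.9, 78.0], [541.4, 95.7, 78.0]]
wrist [[322.1, 231.0], [354.7, 231.0], [289.5, 231.1], [320.5, 241.3], [320.3, 337.2]]  [[220.0, 110.0], [271.0, 110.0], [170.0, 110.0], [218.0, 126.0], [218.0, 275.0]] [-1.000e-01  2.160e+01  2.089e+02]
plate back corners now [[556.41481056  14.89194539  86.        ]
 [670.11696199  30.30045148  86.        ]]
scene [[344.8, 224.2], [352.6, 226.2], [337.0, 222.3], [343.8, 224.4], [334.4, 243.7]]  [[255.0, 100.0], [268.0, 103.0], [243.0, 97.0], [254.0, 100.0], [239.0, 130.0]] [  93.8   65.  1194.5]
```

The projections put the fingertips about 6 mm above the TCP height when the jaws are half open, and z had crept up as well. So the fingers seem to have skimmed over the plate. I'll go back over it and come down to deck contact before pushing.

>>> {"fn": "servo_tool", "kwargs": {"plan": [[0, 0, -0.03, 0, 0, 0, 50], [0, 0, -0.02, 0.4, 0, 0, 50], [0.036, 0, 0, 0.3, 0, 0, 50], [0.036, 0, 0, 0, 0, 0, 50], [0.033, 0, 0, 0, 0, 0, 50], [0.004, 0, 0.0, 0, 0, 0, 50], [0, 0, 0.02, 0, 0, 0, 50], [0, 0, 0.02, 0, 0, 0, 50]]}}

```text
t: 3.48
eef_pos: [597.9, 132.3, 89.1]
tcp_rot: [3.133, 0.003, 1.719]
ft_force: [-0.6, -0.5, -0.3]
opening: 0.497
```

```bash
cat > s.py <<'E'
from h import *
s=env.state();print(s['t'],s['eef_pos'].round(1),s['tcp_rot'].round(4),np.round(rel(s['eef_pos']),1),round(s['opening'],3),s['ft_force'].round(1),s['joints'].round(2))
E
python3 s.py
```

```text
3.4833 [597.9 132.3  89.1] [3.1327e+00 3.1000e-03 1.7192e+00] [  2.6 164.6] 0.497 [-0.6 -0.5 -0.3] [ 0.11  0.58  1.7  -0.    0.85 -0.03]
```

>>> {"fn": "servo_tool", "kwargs": {"plan": [[0, -0.001, 0.012, 0.4, 0, 0, 50], [0, 0, 0.003, 0, 0, 0, 50], [0, 0, 0.0, 0, 0, 0, 50], [0, 0, 0.002, 0, 0, 0, 50], [0, 0, 0.001, 0, 0, 0, 50]]}}

```text
t: 3.9
eef_pos: [596.0, 131.7, 68.0]
tcp_rot: [-3.139, 0.003, 1.72]
ft_force: [-0.2, -0.4, 1.0]
opening: 0.5
```

>>> {"fn": "servo_tool", "kwargs": {"plan": [[0, 0, 0.002, 0, 0, 0, 50], [0, 0, 0.001, 0, 0, 0, 50]]}}

```text
t: 4.07
eef_pos: [596.7, 131.3, 66.0]
tcp_rot: [-3.14, 0.003, 1.719]
ft_force: [0.5, 0.5, 0.4]
opening: 0.501
```

>>> {"fn": "servo_tool", "kwargs": {"plan": [[0, 0, 0.002, 0, 0, 0, 50], [0, 0, 0.001, 0, 0, 0, 50]]}}

```text
t: 4.23
eef_pos: [597.1, 131.0, 63.5]
tcp_rot: [3.141, 0.003, 1.719]
ft_force: [-0.7, 0.8, 0.4]
opening: 0.502
```

>>> {"fn": "servo_tool", "kwargs": {"plan": [[0, 0, 0.002, 0, 0, 0, 50], [0, 0, 0.0, 0, 0, 0, 50]]}}

```text
t: 4.4
eef_pos: [597.2, 131.0, 61.4]
tcp_rot: [3.141, 0.003, 1.719]
ft_force: [-0.5, -1.2, -0.9]
opening: 0.498
```

>>> {"fn": "servo_tool", "kwargs": {"plan": [[0, 0, 0.001, 0, 0, 0, 50], [0, 0, 0.0, 0, 0, 0, 50]]}}

```text
t: 4.57
eef_pos: [597.2, 131.0, 60.3]
tcp_rot: [3.141, 0.003, 1.719]
ft_force: [0.2, 0.1, -0.4]
opening: 0.502
```

>>> {"fn": "servo_tool", "kwargs": {"plan": [[0, 0, 0.0015, 0, 0, 0, 50], [0, 0, 0.0, 0, 0, 0, 50]]}}

```text
t: 4.73
eef_pos: [597.2, 131.0, 58.7]
tcp_rot: [3.141, 0.003, 1.719]
ft_force: [0.3, -0.4, -0.8]
opening: 0.503
```

>>> {"fn": "servo_tool", "kwargs": {"plan": [[0, 0, 0.0015, 0, 0, 0, 50], [0, 0, 0.0, 0, 0, 0, 50]]}}

```text
t: 4.9
eef_pos: [597.2, 131.0, 57.0]
tcp_rot: [3.141, 0.003, 1.719]
ft_force: [-0.2, 0.1, -0.1]
opening: 0.5
```

>>> {"fn": "servo_tool", "kwargs": {"plan": [[0, 0, 0.0015, 0, 0, 0, 50], [0, 0, 0.0, 0, 0, 0, 50]]}}

```text
t: 5.07
eef_pos: [597.2, 131.1, 55.4]
tcp_rot: [3.141, 0.003, 1.719]
ft_force: [0.9, -0.4, 0.0]
opening: 0.498
```

```bash
python3 - <<'E'
from h import *
s=env.state();print(s['eef_pos'],s['ft_force'])
o=np.zeros((560,800,3),np.uint8)
w=env.read_camera("scene");p=proj(w,[s['eef_pos']])[0];print("scene",p);x,y=p.astype(int)
o[:400,:400]=cv2.resize(w["img"][y-50:y+50,x-50:x+50],(400,400),interpolation=2)
w=env.read_camera("side");p=proj(w,[s['eef_pos']])[0];print("side",p);x,y=p.astype(int)
o[:400,400:]=cv2.resize(w["img"][y-50:y+50,x-50:x+50],(400,400),interpolation=2)
cv2.imwrite("pics/p3.png",o[:400])
E
```

```text
[597.19201674 131.07188423  55.37240126] [ 0.86199634 -0.35287325  0.02652567]
scene [355.43847016 206.20752155]
side [285.88412151 213.98106119]
```

View pics/p3.png

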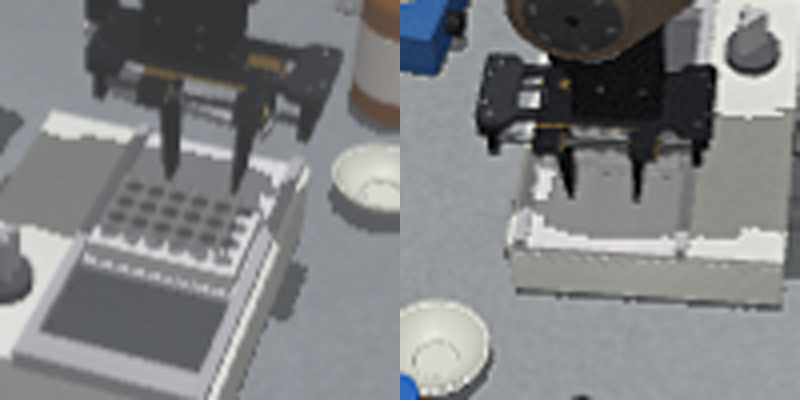

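```bash
cat >> h.py <<'E'
def tri(cs,uvs):
    A=[];b=[]
    for c,uv in zip(cs,uvs):
        n=cv2.undistortPoints(np.array(uv,float).reshape(1,1,2),c["intrinsics"],np.array([c["k1"],0,0,0,0.]))[0,0]
        d=c["R"].T@np.r_[n,1];d/=np.linalg.norm(d);M=np.eye(3)-np.outer(d,d);A.append(M);b.append(M@(-c["R"].T@c["t"]))
    X=np.linalg.lstsq(np.vstack(A),np.hstack(b),rcond=None)[0]
    return X,[(proj(c,[X])[0]-uv).round(1).tolist() for c,uv in zip(cs,uvs)]
E
python3 - <<'E'
from h import *
a=env.read_camera("scene");b=env.read_camera("side")
print(tri((a,b),((348,200.5),(295.1,214))),tri((a,b),((364.2,204),(278.9,213.2))))
# plate top -y corners & shaker ref in scene crop
f=lambda x,y:(305+x/4,156+y/4)
print("plate -y top edge z86",cast(a,[f(83,250),f(220,290)],86))
w=env.read_camera("wrist");print(proj(w,[env.state()['eef_pos']]))
cv2.imwrite("pics/w3.png",w["img"][100:340,160:480])
E
```

```text
(array([567.4422618 , 133.17708732,  65.87575576]), [[-0.6, -0.1], [-0.6, 0.1]]) (array([619.5032585 , 141.46056285,  65.94625193]), [[-0.7, -0.1], [-0.7, 0.1]])
plate -y top edge z86 [[559.06924757   1.10181407  86.        ]
 [664.86648266   9.6055579   86.        ]]
[[322.17908631 230.86942039]]
```

View pics/w3.png

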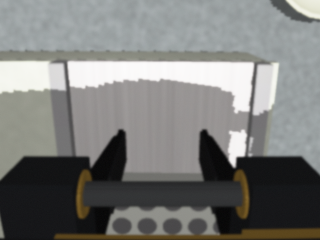

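Tip pixels in the wrist view are the same here as over the pocket, so nothing is hidden by the deck. The tips really do sit higher than the reported TCP when half open, about z=66–70 by triangulation. I'll keep feeling downward for the deck.

>>> {"fn": "servo_tool", "kwargs": {"plan": [[0, 0, 0.001, 0, 0, 0, 50], [0, 0, 0.0, 0, 0, 0, 50]]}}

```text
t: 5.48
eef_pos: [597.4, 131.0, 54.7]
tcp_rot: [3.14, 0.003, 1.719]
ft_force: [0.3, 0.1, 0.0]
opening: 0.5
```

>>> {"fn": "servo_tool", "kwargs": {"plan": [[0, 0, 0.001, 0, 0, 0, 50], [0, 0, 0.0, 0, 0, 0, 50]]}}

```text
t: 5.65
eef_pos: [597.4, 131.0, 53.7]
tcp_rot: [3.14, 0.003, 1.719]
ft_force: [0.3, 0.1, -0.9]
opening: 0.498
```

>>> {"fn": "servo_tool", "kwargs": {"plan": [[0, 0, 0.001, 0, 0, 0, 50], [0, 0, 0.0, 0, 0, 0, 50]]}}

```text
t: 5.82
eef_pos: [597.4, 131.0, 52.5]
tcp_rot: [3.14, 0.003, 1.719]
ft_force: [0.2, 0.1, -0.2]
opening: 0.503
```

>>> {"fn": "servo_tool", "kwargs": {"plan": [[0, 0, 0.001, 0, 0, 0, 50], [0, 0, 0.0, 0, 0, 0, 50]]}}

```text
t: 5.98
eef_pos: [597.4, 131.0, 51.4]
tcp_rot: [3.14, 0.003, 1.719]
ft_force: [-0.6, -0.1, 0.3]
opening: 0.497
```

```bash
cat > tip.py <<'E'
from h import *
s=env.state();p=s['eef_pos'];print(p.round(1))
for n in ("scene","side","wrist"):
    c=env.read_camera(n);g=cv2.cvtColor(c["img"],6).astype(int)
    for sgn in (-1,1):
        e=p+np.r_[sgn*29*X,0];u,v=proj(c,[e])[0];a,b=int(round(u)),int(round(v))
        print(n,sgn,(round(u,1),round(v,1)),"rows from",b-8,"col",a-4);print(g[b-8:b+7,a-4:a+5])
E
python3 tip.py
```

```text
[597.4 131.   51.4]
scene -1 (np.float64(346.7), np.float64(205.2)) rows from 197 col 343
[[127 125 100  64  57  57  68 121 127]
 [126 127 117  70  57  57  85 122 127]
 [125 126 127  77  58  62 110 125 126]
 [125 125 125  81  60  85 122 127 126]
 [126 126 126  94  75 103 123 127 127]
 [112 113 116 115 109 115 129 128 127]
 [ 88  90  96 123 123 118 121 122 126]
 [ 91  91  94 122 110  98  92 103 116]
 [111 111 115 125 105  89  86  86 107]
 [112 125 127 127 118 109 103 107 119]
 [ 90 121 119 112 111 114 115 125 127]
 [ 95 122 106  89  86  89 109 125 119]
 [115 125 110  93  87  86 107 120 102]
 [127 127 123 114 108 108 119 121  96]
 [119 112 110 113 121 126 127 127 114]]
scene 1 (np.float64(364.3), np.float64(209.3)) rows from 201 col 360
[[127 128 110  65  57  85 124 128 129]
 [126 128 110  65  57 111 126 128 129]
 [128 128 104  63  69 123 128 128 129]
 [127 120  92  61 103 126 128 128 128]
 [127 118 109  87 124 122 127 128 129]
 [111 113 121 117 125 120 132 129 126]
 [ 87  91 106 124 119 114 122 122 124]
 [ 91  95 104 120 100  92  92 103 121]
 [111 116 120 122  99 109  89  86 167]
 [11
[... 2150 characters left out ...]
 141]
 [  9   9  13  14  17  33  72 115 141]]
wrist 1 (np.float64(361.4), np.float64(230.9)) rows from 223 col 357
[[147 148 150 150 151 149 147 145 145]
 [148 149 150 151 151 150 148 146 146]
 [148 148 150 150 149 149 147 146 146]
 [148 149 150 150 150 148 148 146 145]
 [148 148 150 151 149 146 145 144 143]
 [148 148 150 150 142 132 127 125 127]
 [148 149 149 144 127  99  83  80  85]
 [147 147 142 128 103  67  39  34  42]
 [146 143 127  97  68  39  20  14  22]
 [145 139 113  70  35  19  12   9  13]
 [143 134 104  57  24  14  11  10  12]
 [143 131  98  53  22  14  13  10  11]
 [144 129  97  52  22  15  13   9  10]
 [144 129  97  52  23  15  13  12  10]
 [144 130  98  52  22  15  13  11   9]]
```

>>> {"fn": "servo_tool", "kwargs": {"plan": [[0, 0, -0.015, 0, 0, 0, 50], [0, 0, -0.01, 0, 0, 0, 50], [0, 0, 0.0, 0, 0, 0, 50], [0, 0, 0.0, 0, 0, 0, 50]]}}

```text
t: 6.47
eef_pos: [597.3, 131.1, 77.3]
tcp_rot: [3.141, 0.003, 1.719]
ft_force: [-0.1, 0.0, 0.5]
opening: 0.498
```

```bash
sed -i 's/b-8:b+7,a-4:a+5/b-8:b+7,a-3:a+4/' tip.py; python3 tip.py
```

```text
[597.3 131.1  77.3]
scene -1 (np.float64(347.0), np.float64(198.7)) rows from 191 col 343
[[214 215 109  57  58  71 184]
 [210 215 127  65  58 125 204]
 [175 183 129  71  63 143 178]
 [128 126 102  66  85 121 127]
 [127 127 110  98 113 125 128]
 [126 126 126 125 126 127 128]
 [126 127 127 125 126 127 127]
 [127 126 126 125 126 128 128]
 [126 126 125 125 127 127 126]
 [126 125 125 127 127 127 127]
 [127 126 126 127 121 126 127]
 [113 117 125 126 118 130 128]
 [ 90  98 122 123 118 121 122]
 [ 91  95 123 110  99  93 103]
 [111 116 125 105  89  87  87]]
scene 1 (np.float64(364.9), np.float64(202.8)) rows from 195 col 361
[[213 112  61  69 186 204 195]
 [183  99  59 127 210 215 213]
 [128  76  63 147 182 184 212]
 [128  91  88 125 128 127 180]
 [127 118 117 127 128 128 128]
 [128 127 128 128 127 128 128]
 [128 128 127 127 127 128 129]
 [127 128 128 127 128 129 129]
 [128 128 128 127 129 128 129]
 [127 128 127 128 128 128 129]
 [126 128 128 122 127 129 128]
 [122 126 127 120 132 129 126]
 [107 125 119 114 121 122 124]
 [105 121 101  93  91 104 122]
 [121 122 100  87  87  87 120]]
side -1 (
[... 1430 characters left out ...]
  86 125]
 [ 10  11  12  17  35  76 117]
 [ 11  11  12  17  32  71 113]
 [ 10  12  16  18  32  70 111]
 [ 10  13  13  18  32  70 113]
 [ 11  15  15  18  31  69 112]]
wrist 1 (np.float64(361.8), np.float64(231.2)) rows from 223 col 358
[[149 148 149 150 151 152 151]
 [148 148 148 150 151 151 152]
 [149 148 148 149 151 152 151]
 [149 148 148 150 151 151 151]
 [149 149 148 148 149 149 149]
 [148 146 140 134 131 131 131]
 [148 142 125 100  85  84  87]
 [140 127 102  66  42  35  43]
 [126  95  66  38  19  16  23]
 [112  69  34  19  11  11  14]
 [102  57  25  14  12  11  11]
 [ 97  51  23  16  13   9  10]
 [ 96  52  23  15  14  11  10]
 [ 97  50  21  14  15  11  10]
 [ 96  51  21  14  12  12  10]]
```

```bash
python3 - <<'E'
from h import *
a=env.read_camera("scene");b=env.read_camera("side");w=env.read_camera("wrist")
for q in (((346.5,195.4),(292.6,209.6),(280.5,230)),((363.3,199.2),(276.2,208.8),(363.5,230))):
    print(tri((a,b),q[:2]),tri((a,b,w),q))
E
```

```text
(array([568.99134572, 131.04796218,  87.24599112]), [[1.4, 0.2], [1.3, -0.2]]) (array([568.44820754, 131.44644742,  87.20196967]), [[1.3, 0.1], [1.5, -0.1], [1.2, 0.5]])
(array([621.85923613, 139.41030949,  86.65678489]), [[1.1, 0.1], [1.1, -0.1]]) (array([622.80085409, 139.66529664,  86.82523409]), [[1.4, 0.1], [0.8, -0.1], [-2.8, 0.3]])
```

>>> {"fn": "servo_tool", "kwargs": {"plan": [[0, 0, 0.015, 0, 0, 0, 50], [0, 0, 0.01, 0, 0, 0, 50], [0, 0, 0.001, 0, 0, 0, 50], [0, 0, 0.0, 0, 0, 0, 50]]}}

```text
t: 7.1
eef_pos: [596.9, 130.9, 48.9]
tcp_rot: [-3.14, 0.003, 1.719]
ft_force: [-0.6, -0.3, 0.2]
opening: 0.499
```

>>> {"fn": "servo_tool", "kwargs": {"plan": [[0, 0, 0.0015, 0, 0, 0, 50], [0, 0, 0.0, 0, 0, 0, 50]]}}

```text
t: 7.27
eef_pos: [596.9, 130.9, 47.3]
tcp_rot: [-3.14, 0.003, 1.719]
ft_force: [0.6, 0.3, -0.5]
opening: 0.501
```

>>> {"fn": "servo_tool", "kwargs": {"plan": [[0, 0, 0.0015, 0, 0, 0, 50], [0, 0, 0.0, 0, 0, 0, 50]]}}

```text
t: 7.43
eef_pos: [597.4, 131.0, 47.2]
tcp_rot: [3.142, 0.003, 1.719]
ft_force: [1.8, -0.1, 0.1]
opening: 0.503
```

>>> {"fn": "servo_tool", "kwargs": {"plan": [[0, 0, 0.0015, 0, 0, 0, 50], [0, 0, 0.0, 0, 0, 0, 50]]}}

```text
t: 7.6
eef_pos: [597.9, 131.1, 47.1]
tcp_rot: [3.14, 0.003, 1.719]
ft_force: [0.4, 1.7, -0.5]
opening: 0.496
```

>>> {"fn": "servo_tool", "kwargs": {"plan": [[0, 0, 0.0015, 0, 0, 0, 50], [0, 0, 0.0, 0, 0, 0, 50]]}}

```text
t: 7.77
eef_pos: [598.4, 131.2, 47.1]
tcp_rot: [3.138, 0.003, 1.719]
ft_force: [-0.4, -0.6, -0.1]
opening: 0.501
```

```bash
python3 s.py; python3 tip.py | grep -A15 -E "scene|side -1"
```

```text
7.7667 [598.4 131.2  47.1] [3.138  0.0034 1.719 ] [  2.8 163.5] 0.501 [-0.4 -0.6 -0.1] [ 0.11  0.64  1.73 -0.    0.77 -0.04]
scene -1 (np.float64(346.9), np.float64(206.3)) rows from 198 col 343
[[126 116  71  56  57  63 120]
 [126 126  74  56  57  85 122]
 [126 125  83  60  63 110 125]
 [126 126  99  69  77 121 126]
 [113 116 115 104 107 128 128]
 [ 90  96 123 122 118 120 122]
 [ 91  95 123 110  99  92 102]
 [112 115 125 106  88  86  86]
 [124 126 127 118 109 102 106]
 [122 118 112 110 113 116 126]
 [122 106  89  86  90 108 125]
 [125 110  94  86  87 108 121]
 [127 122 114 108 108 119 121]
 [112 110 113 121 126 127 127]
 [ 90  86  90 106 124 119 114]]
scene 1 (np.float64(364.5), np.float64(210.4)) rows from 202 col 360
[[127 128  71  57  62 124 128]
 [128 120  67  57  84 125 128]
 [120 109  66  62 112 127 129]
 [118 117  89  87 118 127 129]
 [113 122 116 116 118 132 129]
 [ 91 106 124 118 114 120 123]
 [ 95 104 120 100  92  92 103]
 [116 120 122  98 109  89  86]
 [126 127 127 117 172 165 164]
 [125 119 112 127 177 212 214]
 [125 101  88 128 131 177 211]
 [127 100 109 130 123 161 212]
 [127 117 172 177 171 201 215]
 [111 111 167 202 213 215 188]
 [ 88  87 112 163 210 219 136]]
side -1 (np.float64(294.5), np.float64(216.0)) rows from 208 col 291
[[129   1   1  72 129 140 138]
 [129   9   5  97 148 140 138]
 [130  35  17 100 146 139 138]
 [128  28  14  99 146 138 138]
 [129  35  22 101 144 139 137]
 [132  57  66 133 141 139 138]
 [129  63  88 148 139 138 138]
 [136 110 110 141 139 139 138]
 [141 144 141 138 139 139 138]
 [140 142 139 138 139 138 138]
 [141 140 138 138 138 139 138]
 [142 141 139 138 140 138 139]
 [139 139 137 138 139 137 137]
 [138 137 135 134 136 133 132]
 [152 130 141 149 139 156 155]]
```

```bash
python3 -c "
from h import *
s=env.state();print(s['tau'].round(2),s['qvel'].round(3),s['moment'].round(2),s['ft_force'].round(2))
for i in range(3):
    c=env.read_camera('side');s=env.state();print(s['eef_pos'],s['ft_force'].round(2),s['tau'].round(2))
"
```

```text
[-5.000e-02 -6.155e+01 -1.831e+01  3.000e-02 -2.300e-01 -0.000e+00] [ 0.001  0.001 -0.003 -0.     0.003 -0.001] [-0.05  0.21  0.01] [ 0.13 -0.35  4.39]
[598.42766591 131.2005617   46.78880486] [-0.26  0.46  4.42] [-4.000e-02 -6.154e+01 -1.826e+01  3.000e-02 -1.800e-01 -0.000e+00]
[598.43294857 131.15762378  46.81641349] [-0.44 -0.06  4.79] [-5.000e-02 -6.133e+01 -1.818e+01  3.000e-02 -1.700e-01 -0.000e+00]
[598.42482686 131.15551758  46.8065649 ] [0.74 0.44 4.75] [-6.000e-02 -6.122e+01 -1.813e+01  3.000e-02 -1.600e-01 -0.000e+00]
```

>>> {"fn": "servo_tool", "kwargs": {"plan": [[0, 0, 0.004, 0, 0, 0, 50]]}}

```text
t: 8.15
eef_pos: [598.6, 131.2, 46.4]
tcp_rot: [3.137, 0.003, 1.719]
ft_force: [-26.3, -4.1, 89.2]
opening: 0.501
```

```bash
python3 -c "
from h import *
s=env.state();print(s['eef_pos'],s['tau'].round(2),s['qvel'].round(3),s['moment'].round(2),s['ft_force'].round(2))
"
```

```text
[598.64294928 131.1910828   46.35224441] [ -1.01 -14.35 -12.36   0.28  -7.78  -0.02] [ 0.001  0.001  0.009 -0.004 -0.021 -0.   ] [-0.85  5.59 -0.02] [-26.26  -4.1   89.23]
```

Real contact: the deck is felt at TCP z≈47 with the jaws at 50%. I back off 5 mm and push in short legs.

>>> {"fn": "servo_tool", "kwargs": {"plan": [[0, 0, -0.005, 0, 0, 0, 50], [0, -0.001, 0, 0.2, 0, 0, 50], [-0.01, -0.001, 0, 0, 0, 0, 50], [-0.01, 0, 0, 0, 0, 0, 50], [-0.01, 0, 0.0005, 0, 0, 0, 50], [0, 0, 0, 0, 0, 0, 50]]}}

```text
t: 8.65
eef_pos: [600.9, 98.5, 51.4]
tcp_rot: [3.141, 0.003, 1.72]
ft_force: [0.9, -0.0, 0.7]
opening: 0.501
```

```bash
python3 s.py
```

```text
8.65 [600.9  98.5  51.4] [3.1408 0.0035 1.7203] [  0.6 130.8] 0.501 [ 0.9 -0.   0.7] [ 0.06  0.63  1.73 -0.    0.78 -0.09]
```

>>> {"fn": "servo_tool", "kwargs": {"plan": [[-0.01, 0, 0, 0, 0, 0, 50], [-0.01, 0, 0.0005, 0, 0, 0, 50], [-0.01, 0, 0.0005, 0, 0, 0, 50], [-0.008, 0, 0.0005, 0, 0, 0, 50], [0, 0, 0, 0, 0, 0, 50]]}}

```text
t: 9.07
eef_pos: [606.8, 55.3, 48.4]
tcp_rot: [-3.14, 0.003, 1.718]
ft_force: [-0.7, -0.3, -0.2]
opening: 0.502
```

```bash
python3 s.py; python3 - <<'E'
from h import *
# gray profile in scene along channel centreline (deck height 70), rel y from -50 to 150
c=env.read_camera("scene");g=cv2.cvtColor(c["img"],6)
ys=np.arange(-56,140,6)
for a in (-40,0,40):
    q=proj(c,[[*(POC+a*X+y*U),70] for y in ys]);print(a,[(int(y),int(g[int(round(v)),int(round(u))])) for y,(u,v) in zip(ys,q)])
E
```

```text
9.0667 [606.8  55.3  48.4] [-3.1402  0.0032  1.7183] [ 0.2 87.2] 0.502 [-0.7 -0.3 -0.2] [-0.02  0.64  1.73 -0.    0.77 -0.16]
-40 [(-56, 179), (-50, 177), (-44, 180), (-38, 172), (-32, 110), (-26, 95), (-20, 84), (-14, 110), (-8, 135), (-2, 197), (4, 219), (10, 122), (16, 126), (22, 131), (28, 129), (34, 118), (40, 125), (46, 131), (52, 120), (58, 124), (64, 125), (70, 132), (76, 118), (82, 106), (88, 122), (94, 130), (100, 92), (106, 89), (112, 58), (118, 58), (124, 58), (130, 58), (136, 58)]
0 [(-56, 180), (-50, 179), (-44, 181), (-38, 180), (-32, 96), (-26, 96), (-20, 94), (-14, 122), (-8, 130), (-2, 214), (4, 134), (10, 106), (16, 105), (22, 124), (28, 123), (34, 92), (40, 110), (46, 127), (52, 108), (58, 92), (64, 108), (70, 128), (76, 108), (82, 89), (88, 114), (94, 131), (100, 130), (106, 129), (112, 129), (118, 128), (124, 128), (130, 128), (136, 210)]
40 [(-56, 173), (-50, 182), (-44, 184), (-38, 159), (-32, 111), (-26, 95), (-20, 85), (-14, 103), (-8, 129), (-2, 182), (4, 179), (10, 138), (16, 138), (22, 196), (28, 171), (34, 138), (40, 171), (46, 195), (52, 164), (58, 137), (64, 129), (70, 121), (76, 106), (82, 88), (88, 117), (94, 179), (100, 133), (106, 133), (112, 133), (118, 131), (124, 183), (130, 218), (136, 218)]
```

>>> {"fn": "servo_tool", "kwargs": {"plan": [[-0.006, 0, -0.002, 0, 0, 0, 50], [-0.007, 0, -0.001, 0, 0, 0, 50], [-0.006, 0, 0, 0, 0, 0, 50], [-0.004, 0, 0, 0, 0, 0, 50], [0, 0, 0, 0, 0, 0, 50]]}}

```text
t: 9.53
eef_pos: [610.3, 31.4, 51.9]
tcp_rot: [-3.14, 0.003, 1.719]
ft_force: [-0.0, -0.1, 0.0]
opening: 0.498
```

```bash
python3 s.py
```

```text
9.5333 [610.3  31.4  51.9] [-3.1401e+00  3.0000e-03  1.7192e+00] [ 0.2 63. ] 0.498 [-0.  -0.1  0. ] [-0.06  0.64  1.72 -0.    0.78 -0.2 ]
```

>>> {"fn": "servo_tool", "kwargs": {"plan": [[-0.003, 0, 0.001, 0, 0, 0, 50], [-0.003, 0, 0, 0, 0, 0, 50], [-0.002, 0, 0, 0, 0, 0, 50], [0, 0, 0, 0, 0, 0, 50]]}}

```text
t: 9.87
eef_pos: [611.5, 22.9, 50.9]
tcp_rot: [-3.14, 0.003, 1.719]
ft_force: [0.1, 0.4, -0.1]
opening: 0.5
```

>>> {"fn": "servo_tool", "kwargs": {"plan": [[-0.002, 0, 0, 0, 0, 0, 50], [0, 0, 0, 0, 0, 0, 50]]}}

```text
t: 10.03
eef_pos: [612.1, 22.4, 50.9]
tcp_rot: [-3.141, 0.001, 1.718]
ft_force: [-0.2, 1.8, -0.1]
opening: 0.499
```

```bash
python3 s.py; python3 - <<'E'
from h import *
s=env.read_camera("scene")["img"][175:275,275:395]; d=env.read_camera("side")["img"][140:240,255:355]
cv2.imwrite("pics/p4.png",np.hstack([cv2.resize(s,None,fx=4,fy=4,interpolation=2)[:,:420],cv2.resize(d,None,fx=4,fy=4,interpolation=2)[:,:380]]))
E
```

```text
10.0333 [612.1  22.4  50.9] [-3.1413e+00  8.0000e-04  1.7185e+00] [ 0.7 53.8] 0.499 [-0.2  1.8 -0.1] [-0.07  0.64  1.72 -0.    0.78 -0.22]
```

View pics/p4.png

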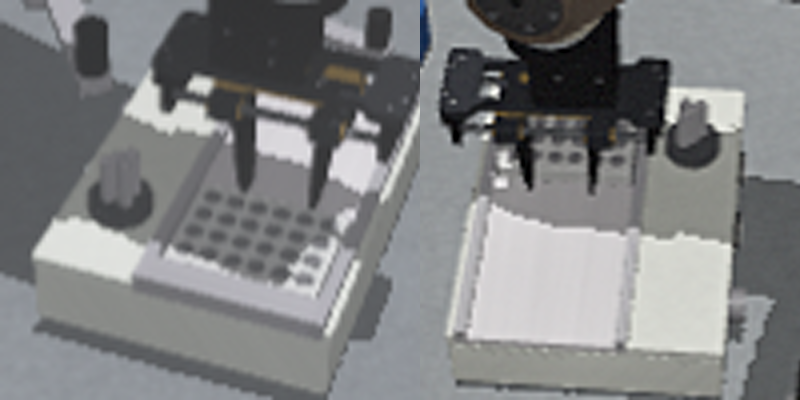

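>>> {"fn": "servo_tool", "kwargs": {"plan": [[-0.003, 0, 0, 0, 0, 0, 50], [0, 0, 0, 0, 0, 0, 50]]}}

```text
t: 10.3
eef_pos: [612.1, 22.5, 51.0]
tcp_rot: [-3.141, -0.003, 1.718]
ft_force: [0.1, 0.8, -0.5]
opening: 0.499
```

>>> {"fn": "servo_tool", "kwargs": {"plan": [[0.01, 0, 0, 0, 0, 0, 50], [0.01, 0, -0.015, 0, 0, 0, 50], [0.005, 0, -0.03, 0, 0, 0, 60], [0, 0, -0.03, 0, 0, 0, 80], [0.02, 0, -0.03, 0, 0, 0, 100], [0, 0, 0, 0, 0, 0, 100], [0, 0, 0, 0, 0, 0, 100]]}}

```text
t: 10.88
eef_pos: [603.7, 70.1, 158.9]
tcp_rot: [-3.136, -0.001, 1.719]
ft_force: [-0.9, -0.8, -0.4]
opening: 0.797
```

```bash
python3 s.py; python3 - <<'E'
from h import *
w=env.read_camera("wrist");im=w["img"]
print("pocket pred",proj(w,[[*(POC+a*X+b*U),z] for a,b,z in ((-59,-46,62),(59,-46,62),(-59,46,62),(59,46,62),(-56,43,78),(56,43,78),(-105,0,82))]).round().tolist())
cv2.imwrite("pics/p5.png",im)
E
```

```text
10.8833 [603.7  70.1 158.9] [-3.1365e+00 -1.0000e-03  1.7191e+00] [ -0.8 102.3] 0.797 [-0.9 -0.8 -0.4] [ 0.01  0.5   1.64  0.    1.01 -0.14]
pocket pred [[274.0, 313.0], [371.0, 314.0], [271.0, 244.0], [376.0, 245.0], [271.0, 253.0], [376.0, 254.0], [228.0, 290.0]]
```

View pics/p5.png

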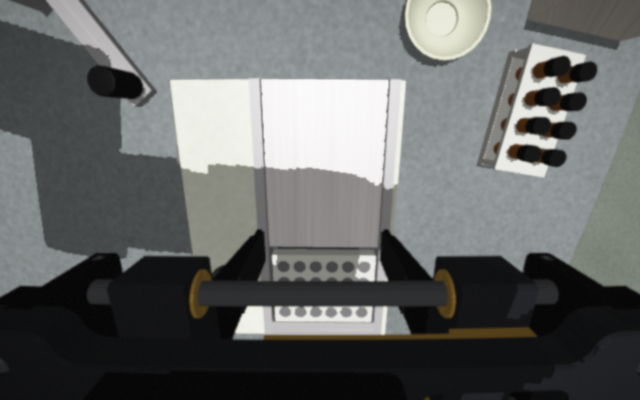

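The wrist view shows the plate with its edge at row 253, matching the seated prediction of 254, and a step line at row 248, so it appears dropped in. Next I shift back to see the spindle from above.

>>> {"fn": "servo_tool", "kwargs": {"plan": [[-0.034, -0.013, -0.005, 0, 0, 0, 100], [-0.034, -0.014, 0, 0, 0, 0, 100], [-0.034, -0.014, 0, 0, 0, 0, 100], [0, 0, 0, 0, 0, 0, 100], [0, 0, 0, 0, 0, 0, 100]]}}

```text
t: 11.35
eef_pos: [575.8, -40.0, 159.5]
tcp_rot: [-3.131, -0.002, 1.722]
ft_force: [-1.1, 0.2, -0.1]
opening: 1.002
```

```bash
python3 s.py; python3 - <<'E'
from h import *
w=env.read_camera("wrist");im=w["img"];side=env.read_camera("side")
q=proj(w,[[*(POC-105*X),82],[*(POC+43*U),78]]);print(q)
u,v=q[0].astype(int)
a=cv2.resize(im[v-55:v+45,u-50:u+50],(400,400),interpolation=2)
L=side["img"][245:300,265:335];b=cv2.resize(L,None,fx=5.5,fy=5.5,interpolation=2)
o=np.zeros((600,800,3),np.uint8);o[:400,:400]=a;o[:b.shape[0],400:400+b.shape[1]]=b
P=im[150:260,260:460];P=cv2.resize(P,None,fx=1.9,fy=1.9,interpolation=2);o[600-P.shape[0]-0:,400:400+P.shape[1]]=P[:, :400]
cv2.imwrite("pics/p6.png",o);print(u-50,v-55)
E
```

```text
11.35 [575.8 -40.  159.5] [-3.1315e+00 -1.7000e-03  1.7222e+00] [-44.2  -2.6] 1.002 [-1.1  0.2 -0.1] [-0.18  0.46  1.71 -0.    0.98 -0.33]
[[262.14797128 198.09642228]
 [369.23837043 155.2332267 ]]
212 143
```

View pics/p6.png

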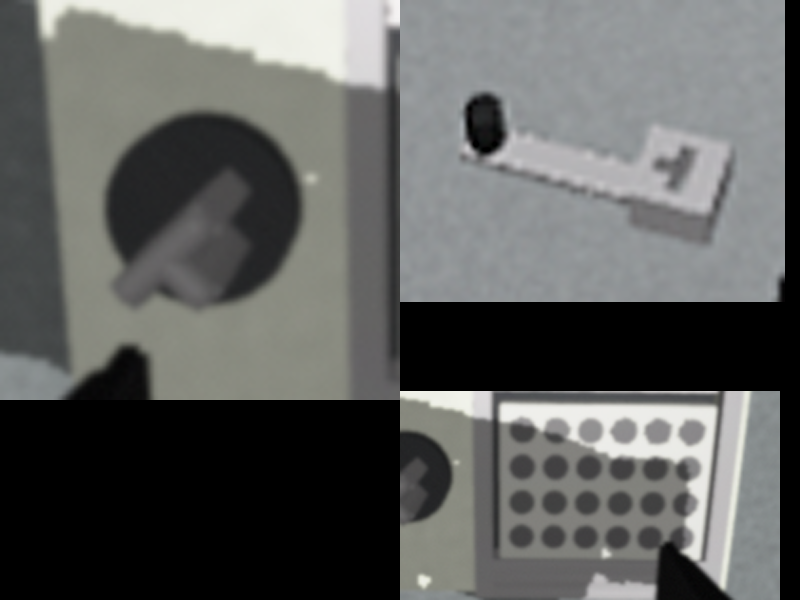

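The plate lies evenly in the pocket. The spindle T has its bar from crop (124,297) to upper right (235,180), with the stem towards lower right. I compute the spindle axis and angle, plus the lever pose from the side view.

```bash
python3 - <<'E'
from h import *
w=env.read_camera("wrist");c=env.read_camera("side")
f=lambda x,y:(212+x/4,143+y/4)
S=cast(w,[f(202.5,206.5)],82)[0];R=cast(w,[f(105,206),f(300,206),f(203,110),f(203,303)],82);print("S",S,"diam",np.linalg.norm(R[0]-R[1]),np.linalg.norm(R[2]-R[3]))
E=cast(w,[f(124,297),f(112,285),f(137,307)],122);d=(S-E[0])[:2];print("bar -y end",E[0],np.linalg.norm(d),"bar+y angle deg",np.degrees(np.arctan2(d[1],d[0])))
for base in (S[:2],POC-105*X):
  for psi in (-30,-38,-46):
    a=np.radians(psi)+YAW;ex=np.array([np.cos(a),np.sin(a)]);ey=np.array([-ex[1],ex[0]])
    q=proj(w,[[*(base+v),z] for v,z in ((14*ey,122),(-14*ey,122),(14*ex,122),(14*ey,82),(14*ex,82))]);print(psi,((q-[212,143])*4).round().tolist())
# lever: side crop offset (265,245) scale 5.5 ; displayed at x-400
g=lambda x,y:(265+(x-400)/5.5,245+y/5.5)
H=cast(c,[g(650,126),g(735,148),g(630,193),g(712,215)],36);print("hub top",H.round(1).tolist(),H.mean(0))
print("hole",cast(c,[g(678,165)],36),"knob top",cast(c,[g(484,100)],45),"knob base at arm",cast(c,[g(487,150)],10))
A=cast(c,[g(463,157),g(632,205)],0);print("arm bottom edge",A,np.degrees(np.arctan2(*(A[0]-A[1])[1::-1])))
sc=env.read_camera("scene")
print("lever in scene px",proj(sc,[[452,329,36],[562,323,45]]))
E
```

```text
S [515.76817266 -41.5705418   82.        ] diam 48.77300207864238 49.80139600133566
bar -y end [508.13125353 -52.58082669 122.        ] 13.399586074650932 bar+y angle deg 55.2541712565703
-30 [[192.0, 200.0], [135.0, 307.0], [221.0, 286.0], [228.0, 159.0], [252.0, 234.0]]
-38 [[200.0, 205.0], [127.0, 302.0], [216.0, 293.0], [235.0, 164.0], [248.0, 240.0]]
-46 [[207.0, 211.0], [120.0, 297.0], [210.0, 299.0], [241.0, 169.0], [243.0, 246.0]]
-30 [[188.0, 221.0], [131.0, 326.0], [216.0, 306.0], [225.0, 177.0], [248.0, 251.0]]
-38 [[196.0, 226.0], [123.0, 322.0], [212.0, 312.0], [231.0, 181.0], [244.0, 257.0]]
-46 [[203.0, 232.0], [116.0, 316.0], [206.0, 319.0], [237.0, 186.0], [239.0, 263.0]]
hub top [[475.9, 301.2, 36.0], [427.0, 304.9, 36.0], [476.8, 345.1, 36.0], [430.3, 348.9, 36.0]] [452.48488872 325.00648596  36.        ]
hole [[455.20936672 322.21584053  36.        ]] knob top [[568.00229664 310.21644968  45.        ]] knob base at arm [[565.51704859 320.93350146  10.        ]]
arm bottom edge [[579.69489281 322.633427     0.        ]
 [479.47101588 332.0336443    0.        ]] -5.358221504299717
lever in scene px [[341.40724327 168.5236439 ]
 [368.7292666  175.62084719]]
```

Spindle axis is about (515.8,-41.6), with the arm direction at world -34.7°. The lever is near (455,322), yaw about -4.8°. I rotate the tool so its x points opposite the lever arm, then go over to look at it with the wrist camera.

>>> {"fn": "servo_tool", "kwargs": {"plan": [[0, 0, 0, 0, 0, -7, 100], [0, 0, 0, 0, 0, -7, 100], [0, 0, 0, 0, 0, -7, 100], [0, 0, 0, 0, 0, -7, 100], [0, 0, 0, 0, 0, -7, 100], [0, 0, 0, 0, 0, -7, 100], [0, 0, 0, 0, 0, -7, 100], [0, 0, 0, 0, 0, -7, 100]]}}

```text
t: 12.27
eef_pos: [578.0, -29.9, 159.1]
tcp_rot: [-3.138, -0.009, 2.727]
ft_force: [0.4, 0.3, 0.4]
opening: 0.998
```

>>> {"fn": "servo_tool", "kwargs": {"plan": [[0, 0, 0, 0, 0, -7, 100], [0, 0, 0, 0, 0, -7, 100], [0, 0, 0, 0, 0, -5, 100], [0, 0, 0, 0, 0, 0, 100], [0, 0, 0, 0, 0, 0, 100]]}}

```text
t: 12.68
eef_pos: [578.8, -25.0, 158.6]
tcp_rot: [-3.141, -0.01, 3.076]
ft_force: [0.8, 0.8, 0.2]
opening: 1.0
```

>>> {"fn": "servo_tool", "kwargs": {"plan": [[0.007, 0.037, 0, 0, 0, 0, 100], [0.007, 0.037, 0, 0, 0, 0, 100], [0.007, 0.037, 0, 0, 0, 0, 100], [0.007, 0.037, 0, 0, 0, 0, 100], [0.007, 0.037, 0, 0, 0, 0, 100], [0.007, 0.037, 0, 0, 0, 0, 100], [0.007, 0.037, 0, 0, 0, 0, 100], [0.007, 0.037, 0, 0, 0, 0, 100]]}}

```text
t: 13.35
eef_pos: [545.6, 283.6, 158.5]
tcp_rot: [-3.14, -0.008, 3.042]
ft_force: [0.2, -0.5, 0.6]
opening: 1.002
```

>>> {"fn": "servo_tool", "kwargs": {"plan": [[0.007, 0.02, 0, 0, 0, 0, 100], [0, 0, 0, 0, 0, 0, 100], [0, 0, 0, 0, 0, 0, 100]]}}

```text
t: 13.6
eef_pos: [537.8, 313.6, 158.0]
tcp_rot: [-3.141, -0.008, 3.041]
ft_force: [0.2, -1.1, 0.2]
opening: 1.0
```

```bash
cat > lev.py <<'E'
from h import *
w=env.read_camera("wrist");im=w["img"];g=cv2.cvtColor(im,6)
hsv=cv2.cvtColor(im,40)
print("pred hub,knob",proj(w,[[455,322,36],[568,314,45]]).round().tolist())
m=((g>165)).astype(np.uint8)
n,l,st,ce=cv2.connectedComponentsWithStats(m)
for i in range(1,n):
    if st[i,4]>150: print("bright",st[i].tolist(),ce[i].round(1))
print("median bench",np.median(g[0:200,:]),"row samples",g[100:200:20,200:440:12])
E
python3 s.py;python3 lev.py
```

```text
13.6 [537.8 313.6 158. ] [-3.1414 -0.008   3.0413] [-30.7 352.7] 1.0 [ 0.2 -1.1  0.2] [ 0.42  0.52  1.6   0.    1.03 -1.05]
pred hub,knob [[323.0, 116.0], [326.0, 219.0]]
bright [392, 0, 68, 41, 1032] [421.5  12. ]
bright [299, 92, 49, 67, 1828] [325.4 117.5]
bright [0, 122, 212, 159, 20617] [105.4 201.3]
bright [520, 183, 120, 103, 8742] [583.  228.1]
bright [0, 247, 59, 48, 1358] [ 26.2 268.8]
bright [271, 307, 68, 31, 1661] [304.6 319.4]
median bench 151.0 row samples [[ 85  87  87  85  86  84  87  83 159 243 245 246 211 157 159 157 159 156
  155 158]
 [ 84  84  87  86  85  86  88  85  85 189 161 145 209 158 164 157 162 159
  160 162]
 [ 86  86  83  86  86  84  87 137  84 103 237 211 166 160 160 152 156 153
  159 157]
 [ 95  87  83  84  86 152 147  84  85  82 119 132 159 153 150 155 161 160
  161 157]
 [119 158  84  84  85  86  84  85  87  85 118 104  84  81  84 162 160 157
  160 161]]
```

```bash
python3 - <<'E'
from h import *
w=env.read_camera("wrist");g=cv2.cvtColor(w["img"],6)
ch="#%+=-. "
for r in range(86,240,2): print(r,"".join(ch[min(6,int(v)//38)] for v in g[r,284:370]))
E
```

```text
86 --------------------------------------------------------------------------------------
88 ----------------------=------------------------------------------------=======--------
90 =--------------------===----------------------------------------------=========-------
92 +=------------------------------------------------------------------=----======-------
94 +===-------------------------------------...................--------------====--------
96 +++==-----------..                                          .-------------------------
98 ++++====--------.                                           .-------------------------
100 +++++++==-------.                                           .-------------------------
102 +++++++===-------                                           .-------------------------
104 +++++++++===-==--                                           .-------------------------
106 ++++++++++===----.                                          .-------------------------
108 ++++++++++++==---.                                          .-------------------------
110 +++++++++++
[... 5199 characters left out ...]
--------=+%#############%%+=-----------------------------------
226 ++++++++++====------------------==+%%########%%+==------------------------------------
228 ++++++====------------------------==+++%%%%++==---------------------------------------
230 ++===--------------------------------=======------------------------------------------
232 ==------------------------------------------------------------------------------------
234 --------------------------------------------------------------------------------------
236 --------------------------------------------------------------------------------------
238 --------------------------------------------------------------------===---------------
```

```bash
python3 - <<'E'
from h import *
w=env.read_camera("wrist");s=env.state();p=s['eef_pos']
h=cast(w,[(322.7,116.3)],36)[0]
A=cast(w,[(324.6,172),(324.8,198)],10)
r=cast(w,[(344,98),(344,138),(301,98),(301.8,138)],36)
print(h,A,"yaw",[np.degrees(np.arctan2(*(a-h)[1::-1])) for a in A], "hub sides",[np.degrees(np.arctan2(*(r[i+1]-r[i])[1::-1])) for i in (0,2)],"width",np.linalg.norm(r[0]-r[2]),np.linalg.norm(r[1]-r[3]))
y=s['tcp_rot'][2];tx=np.array([np.cos(y),np.sin(y)]);ty=np.array([np.sin(y),-np.cos(y)])
d=(h-p)[:2];print("tool yaw",np.degrees(y),"move tool x,y",d@tx,d@ty)
E
```

```text
[455.7409466  320.60982962  36.        ] [[520.59642099 316.46184485  10.        ]
 [553.3166471  313.50157408  10.        ]] yaw [np.float64(-3.659502309961344), np.float64(-4.16655857994422)] hub sides [np.float64(-4.625968579116129), np.float64(-5.608350590358646)] width 45.39427153974634 46.10534414746165
tool yaw 174.17407049497064 move tool x,y 83.25952440569154 0.5564030026185046
```

>>> {"fn": "servo_tool", "kwargs": {"plan": [[0.03, 0, 0, 0, 0, -1.4, 100], [0.03, 0, 0, 0, 0, 0, 80], [0.02, 0, 0, 0, 0, 0, 70], [0, 0, 0, 0, 0, 0, 70], [0, 0, 0, 0, 0, 0, 70]]}}

```text
t: 14.17
eef_pos: [458.9, 312.3, 158.7]
tcp_rot: [-3.141, -0.007, 3.053]
ft_force: [1.1, 0.0, -0.2]
opening: 0.777
```

```bash
cat > to.py <<'E'
import sys
from h import *
tx_,ty_=map(float,sys.argv[1:3])
s=env.state();p=s['eef_pos'];y=s['tcp_rot'][2]
d=np.array([tx_,ty_])-p[:2]
print(s['t'].__round__(2),p.round(1),"rpy deg",np.degrees(s['tcp_rot']).round(2),"move tool x,y mm",round(d@[np.cos(y),np.sin(y)],1),round(d@[np.sin(y),-np.cos(y)],1),"open",round(s['opening'],3),"F",s['ft_force'].round(1))
E
python3 to.py 455.7 320.6
```

```text
14.17 [458.9 312.3 158.7] rpy deg [-179.97   -0.43  174.9 ] move tool x,y mm 4.0 8.0 open 0.777 F [ 1.1  0.  -0.2]
```

>>> {"fn": "servo_tool", "kwargs": {"plan": [[0.004, 0.008, 0.03, 0, 0.4, -0.7, 70], [0, 0, 0.04, 0, 0, 0, 70], [0, 0, 0.035, 0, 0, 0, 70], [0, 0, 0, 0, 0, 0, 70], [0, 0, 0, 0, 0, 0, 70]]}}

```text
t: 14.58
eef_pos: [462.2, 318.4, 53.8]
tcp_rot: [3.137, -0.006, 3.057]
ft_force: [-0.0, 0.5, 0.5]
opening: 0.7
```

```bash
python3 to.py 455.7 320.6; python3 - <<'E'
from h import *
w=env.read_camera("wrist");g=cv2.cvtColor(w["img"],6)
print(proj(w,[[455.7,320.6,36]]))
ch="#%+=-. "
for r in range(150,300,3): print(r,"".join(ch[min(6,int(v)//38)] for v in g[r,230:415:2]))
E
```

```text
14.58 [462.2 318.4  53.8] rpy deg [179.76  -0.36 175.15] move tool x,y mm 6.7 1.6 open 0.7 F [-0.   0.5  0.5]
[[324.48507729 214.8800043 ]]
150 =================================================..      .......  ................. .........
153 ==================================================-.   ...    ...   ..............  ...... ..
156 ===================================================-......   .....  .............  ..........
159 =====================================================-....  .....................   .........
162 ======================================================...................... .....   ........
165 =======================================================-   ......... ....... ....    ........
168 =======================================================-.     .. ...............     ........
171 ========================================================-..       ...............    ....... 
174 ==========================================================-.........-....................... 
177 ======================================================================..-=
[... 3239 characters left out ...]
##############
279 #################%+=-..........      .....            .....................+#################
282 %%%%%%%%%%%%%%%%%%%%+++++++++++++++++++++++++++++++++++++++++++++++++++++++%%%%%%%%%%%%%%%%%%
285 %%%%%%%%%%%%%%%%%%%%%%%%%%%%%%%%%%%%%%%%%%%%%%%%%%%%%%%%%%%%%%%%%%%%%%%%%%%%%%%%%%%%%%%%%%%%%
288 %%%%%%%%%%%%%%%%%%%%%%%%%%%%%%%%%%%%%%%%%%%%%%%%%%%%%%+%%%%%%%%%%%%%%%%%%%+%%%%%%%%%%%%%%%%%%
291 +++++++++++++++++++++++++++++++++++++++++++++++++++++++++++++++++++++++++++++++++++++++++++++
294 +++++++++++++++++++++++++++++++++++++++++++++++++++++++++++++++++++++++++++++++++++++++++++++
297 +++++++++++++++++++++++++++++++++++++++++++++++++++++++++++++++++++++++++++++++++++++++++++++
```

>>> {"fn": "servo_tool", "kwargs": {"plan": [[0.0065, 0.0015, 0.01, 0, 0.3, -0.4, 70], [0, 0, 0.02, 0.2, 0, 0, 70], [0, 0, 0.015, 0, 0, 0, 70], [0, 0, 0, 0, 0, 0, 70]]}}

```text
t: 14.97
eef_pos: [459.0, 321.8, 13.4]
tcp_rot: [3.135, -0.003, 3.063]
ft_force: [-0.1, -0.8, -1.0]
opening: 0.697
```

```bash
python3 to.py 455.7 320.6
```

```text
14.97 [459.  321.8  13.4] rpy deg [179.63  -0.19 175.49] move tool x,y mm 3.2 -1.5 open 0.697 F [-0.1 -0.8 -1. ]
```

>>> {"fn": "servo_tool", "kwargs": {"plan": [[0.003, -0.001, 0.01, 0.4, 0.2, 0, 70], [0, 0, 0.008, 0, 0, 0, 70], [0, 0, 0, 0, 0, 0, 70], [0, 0, 0.002, 0, 0, 0, 70], [0, 0, 0, 0, 0, 0, 70]]}}

```text
t: 15.38
eef_pos: [457.1, 322.2, -4.4]
tcp_rot: [3.14, -0.003, 3.063]
ft_force: [-0.6, 0.7, -0.4]
opening: 0.694
```

```bash
python3 to.py 455.7 320.6
```

```text
15.38 [457.1 322.2  -4.4] rpy deg [ 1.7990e+02 -1.6000e-01  1.7551e+02] move tool x,y mm 1.3 -1.7 open 0.694 F [-0.6  0.7 -0.4]
```

>>> {"fn": "servo_tool", "kwargs": {"plan": [[0.001, -0.001, 0.005, 0, 0, 0, 70], [0, 0, 0.004, 0, 0, 0, 70], [0, 0, 0, 0, 0, 0, 70]]}}

```text
t: 15.63
eef_pos: [456.5, 321.6, -13.1]
tcp_rot: [3.139, -0.001, 3.063]
ft_force: [0.1, -1.0, -0.2]
opening: 0.697
```

>>> {"fn": "servo_tool", "kwargs": {"plan": [[0, -0.0005, 0.003, 0, 0, 0, 70], [0, 0, 0, 0, 0, 0, 70]]}}

```text
t: 15.8
eef_pos: [456.4, 321.0, -16.5]
tcp_rot: [3.139, -0.001, 3.063]
ft_force: [-0.5, 0.5, -0.8]
opening: 0.699
```

```bash
python3 to.py 455.7 320.6
```

```text
15.8 [456.4 321.  -16.5] rpy deg [ 1.7984e+02 -7.0000e-02  1.7551e+02] move tool x,y mm 0.7 -0.5 open 0.699 F [-0.5  0.5 -0.8]
```

>>> {"fn": "servo_tool", "kwargs": {"plan": [[0, 0, 0, 0, 0, 0, 40], [0, 0, 0, 0, 0, 0, 40], [0, 0, 0, 0, 0, 0, 40], [0, 0, 0, 0, 0, 0, 40], [0, 0, 0, 0, 0, 0, 40], [0, 0, 0, 0, 0, 0, 40]]}}

```text
t: 16.3
eef_pos: [456.5, 321.0, -16.5]
tcp_rot: [3.139, -0.001, 3.063]
ft_force: [0.4, -1.2, -1.5]
opening: 0.479
```

>>> {"fn": "servo_tool", "kwargs": {"plan": [[0, 0, -0.01, 0, 0, 0, 40], [0, 0, -0.02, 0, 0, 0, 40], [0, 0, -0.02, 0, 0, 0, 40], [0, 0, 0, 0, 0, 0, 40]]}}

```text
t: 16.63
eef_pos: [455.1, 320.1, 34.8]
tcp_rot: [-3.142, -0.006, 3.063]
ft_force: [0.7, 1.2, -3.8]
opening: 0.486
```

```bash
python3 to.py 455.7 320.6;  python3 - <<'E'
from h import *
w=env.read_camera("wrist");g=cv2.cvtColor(w["img"],6);p=env.state()['eef_pos']
ch="#%+=-. "
for r in range(170,300,3): print(r,"".join(ch[min(6,int(v)//38)] for v in g[r,230:415:2]))
E
```

```text
16.63 [455.1 320.1  34.8] rpy deg [-179.99   -0.34  175.51] move tool x,y mm -0.6 0.6 open 0.486 F [ 0.7  1.2 -3.8]
170 ==========================================================.  ......................   .......
173 ===========================================================-........................   ......
176 ============================================================-........ ........ .....   ......
179 =============================================================-----...........--....-.........
182 ==================================================================-.......--==============...
185 ==================================================================-.-----=================-..
188 ==========================================================================================...
191 ==========================================================================================-..
194 ==========================================================================================-..
197 ==========================================================================================...
200 
[... 2627 characters left out ...]
#%++++=+%#####
281 #####%==++++%%%%%%%%%%%%%%+++++++++++++++++++++++++++++++++++++++++%%%%%%%%%%%%%%%+++==%#####
284 #####%==+%%%%%%%%%%%%%%%%%%%%%%%%%%%%%%%%%%%%%%%%%%%%%%%%%%%%%%%%%%%%%%%%%%%%%%%%%%%++=+#####
287 %####+=+++%%%%+++%%%%%%%+++%+%+%+%+%+%%%%%%++%++++%%+%+++%+%+%%+++++%%%%%%%%%%%%%%%%++=+%##%%
290 ####%+=+++++++++++++++++++++++++++++++++++++++++++++++++++++++++++++++++++++++++++++++==%##%%
293 %###%==+++++++++++++++++++++++++++++++++++++++++++++++++++++++++++++++++++++++++++++++==%##%#
296 %%##%==+++++++++++++++++++++++++++++++++++++++++++++++++++++++++++++++++++++++++++++++==%##%#
299 %###%==+++++++++++++++++++++++++++++++++++++++++++++++++++++++++++++++++++++++++++++++==+###%
```

```bash
python3 - <<'E'
from h import *
w=env.read_camera("wrist");s=env.state();p=s['eef_pos'];y=s['tcp_rot'][2]
g=cv2.cvtColor(w["img"],6).astype(int)
for c0 in (306,323,340): print(c0,g[224:236,c0].tolist(),g[254:280,c0].tolist())
for r in (266,):
    print(g[r,274:302].tolist(),g[r,344:372].tolist())
tx=np.array([np.cos(y),np.sin(y)]);ty=np.array([np.sin(y),-np.cos(y)])
for px in ((323,229),(323.3,266.2),(296,266),(351,266),(323,259),(323,273.5)):
    d=(cast(w,[px],p[2]+52.5)[0]-p)[:2];print(px,(d@tx).round(1),(d@ty).round(1))
E
```

```text
306 [135, 136, 137, 139, 139, 147, 162, 171, 173, 173, 173, 173] [172, 172, 172, 166, 153, 142, 138, 137, 138, 138, 138, 138, 138, 138, 138, 138, 139, 138, 138, 140, 145, 157, 166, 168, 168, 165]
323 [136, 136, 137, 138, 139, 148, 161, 171, 173, 173, 172, 173] [173, 173, 171, 163, 145, 132, 129, 133, 135, 135, 135, 135, 134, 136, 136, 135, 134, 136, 136, 135, 136, 136, 136, 136, 135, 133]
340 [135, 136, 137, 139, 139, 148, 164, 173, 174, 174, 173, 173] [174, 173, 173, 167, 154, 142, 138, 138, 138, 139, 138, 137, 139, 138, 138, 138, 138, 138, 137, 139, 148, 161, 168, 169, 168, 165]
[25, 25, 26, 24, 26, 31, 55, 107, 153, 169, 173, 172, 172, 173, 172, 173, 172, 173, 172, 170, 161, 146, 134, 133, 138, 138, 138, 137] [138, 137, 137, 135, 133, 138, 154, 167, 172, 173, 173, 173, 173, 173, 173, 173, 173, 172, 163, 135, 83, 40, 27, 24, 26, 26, 26, 25]
(323, 229) 21.5 0.6
(323.3, 266.2) -0.9 0.8
(296, 266) -0.9 -14.6
(351, 266) -0.8 16.4
(323, 259) 3.5 0.6
(323, 273.5) -5.6 0.6
```

>>> {"fn": "servo_tool", "kwargs": {"plan": [[0, 0, -0.035, 0, 0, 0, 40], [0, 0, -0.035, 0, 0, 0, 40], [0, 0, -0.02, 0, 0, 5, 40], [0, 0, 0, 0, 0, 6, 40], [0, 0, 0, 0, 0, 6, 40], [0, 0, 0, 0, 0, 6, 40], [0, 0, 0, 0, 0, 6, 40], [0, 0, 0, 0, 0, 0, 40]]}}

```text
t: 17.4
eef_pos: [451.2, 317.5, 116.8]
tcp_rot: [-3.123, -0.013, 2.534]
ft_force: [-0.8, -0.0, -4.2]
opening: 0.481
```

```bash
python3 to.py 577.5 -84.3
```

```text
17.4 [451.2 317.5 116.8] rpy deg [-178.96   -0.74  145.16] move tool x,y mm -333.2 -257.7 open 0.481 F [-0.8 -0.  -4.2]
```

>>> {"fn": "servo_tool", "kwargs": {"plan": [[-0.015, -0.011, -0.01, 0, 0, 0, 40], [-0.03, -0.023, 0, 0, 0, 0, 40], [-0.03, -0.023, 0, 0, 0, 0, 40], [-0.03, -0.023, 0, 0, 0, 0, 40], [-0.03, -0.023, 0, 0, 0, 0, 40], [-0.03, -0.023, 0, 0, 0, 0, 40], [-0.03, -0.023, 0, 0, 0, 0, 40], [-0.03, -0.023, 0, 0, 0, 0, 40]]}}

```text
t: 18.07
eef_pos: [540.0, 44.0, 118.7]
tcp_rot: [-3.116, -0.022, 2.575]
ft_force: [1.2, 0.2, -3.8]
opening: 0.486
```

```bash
cat >> to.py <<'E'
from scipy.spatial.transform import Rotation as Ro
yt=float(sys.argv[3]) if len(sys.argv)>3 else np.degrees(y)
Rc=Ro.from_euler('xyz',s['tcp_rot']);Rt=Ro.from_euler('xyz',[180,0,yt],degrees=True)
print("turn tool deg",np.degrees((Rc.inv()*Rt).as_rotvec()).round(2))
E
python3 to.py 577.5 -84.3 145.3
```

```text
18.07 [540.   44.  118.7] rpy deg [-178.55   -1.29  147.53] move tool x,y mm -100.5 -88.1 open 0.486 F [ 1.2  0.2 -3.8]
turn tool deg [-1.47 -1.26  2.25]
```

>>> {"fn": "servo_tool", "kwargs": {"plan": [[-0.025, -0.022, -0.006, -0.7, -0.6, 1.1, 40], [-0.025, -0.022, -0.006, -0.7, -0.6, 1.1, 40], [-0.025, -0.022, 0, 0, 0, 0, 40], [-0.012, -0.012, 0, 0, 0, 0, 40], [0, 0, 0, 0, 0, 0, 40], [0, 0, 0, 0, 0, 0, 40]]}}

```text
t: 18.57
eef_pos: [570.1, -82.6, 124.1]
tcp_rot: [-3.137, -0.007, 2.55]
ft_force: [0.5, 0.5, -3.1]
opening: 0.482
```

```bash
python3 to.py 577.5 -84.3 145.3; python3 - <<'E'
from h import *
w=env.read_camera("wrist");g=cv2.cvtColor(w["img"],6);print(proj(w,[[515.8,-41.6,82],[515.8,-41.6,122]]))
ch="#%+=-. "
u,v=proj(w,[[515.8,-41.6,82]])[0].astype(int);print("col0",u-45)
for r in range(v-36,v+46,1): print(r,"".join("0123456789"[min(9,int(x)//20)] for x in g[r,u-45:u+45]))
E
```

```text
18.57 [570.1 -82.6 124.1] rpy deg [-179.76   -0.4   146.11] move tool x,y mm -7.1 2.7 open 0.482 F [ 0.5  0.5 -3.1]
turn tool deg [-0.24 -0.4   0.81]
[[327.42210788 133.64868931]
 [328.13459027 136.31794692]]
col0 282
97 333334433456777777777777777777789999999999999999999999999999999999999999999999999999999999
98 333344334567777777777777777777789999999999999999999999999999999999999999999999999999999999
99 334443345677777777777777777777779999999999999999999999999999999999999999999999999999999999
100 344433456777777777777777777777778999999999999999999999999999999999999999999999999999999999
101 443334567777777777777777777777777899999999999999999999999999999999999999999999999999999999
102 433345677777777777777777777777777799999999999999999999999999999999999999999999999999999999
103 333456777777777777777777777777777789999999999999999999999999999999999999999999999999999999
104 334567777777777777777777777777766666788888888889999999999999999999999999999999999999999999
105 345677777777777777777777777776655444444555555566778999999999999999999999999999999999999999
106 45677777777777777777777777
[... 6204 characters left out ...]
77777766545699999999999999997655689
172 777777777777777777777777777777777777777777777777777777777777655445689999999999999875556899
173 777777777777777777777777777777777777777777777777777777777776554455568999999999998655568999
174 777777777777777777777777777777777777777777777777777777777765544555557999999999986556789999
175 777777777777777777777777777777777777777777777777777777777655455555556899999999865567999999
176 777777777777777777777777777777777777777777777777777777776554555555555689999998655679999999
177 777777777777777777777777777777777777777777777777777777665445555555555579999876556899999999
178 777777777777777777777777777777777777777777777777777776654455555555555567998655568999999999
```

```bash
python3 - <<'E'
from h import *
w=env.read_camera("wrist");g=cv2.cvtColor(w["img"],6).astype(float);s=env.state();y=s['tcp_rot'][2];p=s['eef_pos']
def cross(a,lev):  # first falling crossing
    for i in range(len(a)-1):
        if a[i]>=lev>a[i+1]: return i+(a[i]-lev)/(a[i]-a[i+1])
def fall_rows(cols,r0,r1,lev): return [(c,r0+cross(g[r0:r1,c],lev)) for c in cols]
lo=[(c,q) for c,q in fall_rows(range(306,315),136,148,65)]
# upper edge left part: scan upward
up=[(c,138-cross(g[138:120:-1,c],60)) for c in range(307,322)]
# top-face lower edge (bright->side) across both halves
L=[(323-cross(g[r,323:305:-1],60),r) for r in range(146,156)]
Rr=[(323+cross(g[r,323:340],60),r) for r in range(146,156)]
rlo=[(c,136+cross(g[136:150,c],60)) for c in range(331,336)]
for n,q in (("lo",lo),("up",up),("L",L),("R",Rr),("rlo",rlo)):
    q=np.array(q);P=cast(w,q,122);vx,vy,_,_=cv2.fitLine(P[:,:2].astype(np.float32),2,0,.01,.01).ravel();print(n,q[0].round(1),q[-1].round(1),"ang deg mod90",np.degrees(np.arctan2(vy,vx))%90)
# collar: fit ellipse-ish by edge extremes
m=(g<60).astype(np.uint8)
E=[]
for a in np.arange(150,275,5):  # dark half, image angles (deg, y down)
    d=np.array([np.cos(np.radians(a)),np.sin(np.radians(a))])
    rr=np.arange(20,40,.5);v=[cv2.getRectSubPix(g.astype(np.float32),(1,1),tuple(map(float,np.array([323.3,134])+r*d)))[0,0] for r in rr]
    i=next(k for k in range(len(v)) if v[k]>95);E.append(np.array([323.3,134])+rr[i]*d)
for r in (138,146,120,126,112,154,158,108):
    v=g[r,340:362];i=next((k for k in range(len(v)) if v[k]>135),None)
    if i is not None:E.append((340+i-.5,r))
P=cast(w,np.array(E),82)[:,:2]
A=np.c_[2*P,np.ones(len(P))];x=np.linalg.lstsq(A,(P**2).sum(1),rcond=None)[0];R=np.sqrt(x[2]+x[0]**2+x[1]**2)
print("collar",x[:2],"R",R,"resid",(np.linalg.norm(P-x[:2],axis=1)-R).round(1))
tx=np.array([np.cos(y),np.sin(y)]);ty=np.array([np.sin(y),-np.cos(y)]);d=x[:2]-p[:2];print("collar in tool",d@tx,d@ty,"lever arm yaw",np.degrees(y)-180)
# hub in gripper, as before at z=p+52.5
for c0 in (306,323,340): print(c0,g[222:236,c0].astype(int).tolist(),g[252:280,c0].astype(int).tolist())
print(g[266,274:302].astype(int).tolist(),g[266,344:372].astype(int).tolist())
E
```

```text
lo [306.  141.8] [314.  141.8] ang deg mod90 55.096355
up [307.  127.9] [321.  129.1] ang deg mod90 51.35418
L [316.9 146. ] [315.8 155. ] ang deg mod90 48.730026
R [329.1 146. ] [328.6 155. ] ang deg mod90 53.28479
rlo [331.  143.8] [335.  144.1] ang deg mod90 52.72397
collar [514.04620917 -44.72416982] R 23.185530339459977 resid [ 0.   0.   0.   0.   0.  -0.  -0.  -0.1 -0.1 -0.1 -0.2 -0.2  0.2  0.1
  0.1  0.   0.4  0.4  0.3  0.3  0.3  0.3 -0.4 -0.8 -1.1 -6.8  0.7  0.4
  1.   0.3  0.8  1.5  1.3]
collar in tool 66.92997756605239 -0.740631610477041 lever arm yaw -33.864361150935736
306 [81, 81, 80, 83, 83, 82, 83, 89, 99, 106, 107, 107, 107, 107] [107, 108, 107, 108, 106, 102, 94, 86, 83, 83, 83, 83, 83, 84, 83, 83, 83, 83, 84, 83, 82, 84, 87, 96, 102, 105, 103, 102]
323 [80, 81, 82, 82, 82, 83, 84, 90, 101, 106, 107, 107, 107, 107] [108, 107, 106, 107, 107, 107, 107, 107, 101, 89, 83, 81, 81, 81, 82, 81, 81, 81, 82, 81, 81, 81, 83, 81, 81, 81, 81, 79]
340 [80, 80, 80, 82, 83, 83, 83, 89, 101, 106, 107, 107, 107, 108] [108, 108, 108, 108, 106, 103, 94, 86, 83, 83, 83, 84, 82, 83, 84, 84, 83, 84, 83, 83, 83, 84, 90, 98, 103, 103, 104, 101]
[13, 11, 14, 10, 14, 16, 31, 64, 92, 106, 107, 107, 106, 106, 107, 106, 107, 106, 106, 105, 100, 89, 80, 80, 82, 84, 83, 84] [83, 83, 82, 81, 80, 85, 94, 101, 107, 106, 107, 107, 107, 106, 107, 106, 105, 106, 100, 81, 48, 22, 14, 11, 14, 13, 13, 12]
```

```bash
python3 - <<'E'
from h import *
w=env.read_camera("wrist");g=cv2.cvtColor(w["img"],6).astype(np.float32);s=env.state();y=s['tcp_rot'][2];p=s['eef_pos']
c=np.array([323.3,134.]);E=[]
for a in list(range(95,265,6))+list(range(-60,60,6)):
    d=np.array([np.cos(np.radians(a)),np.sin(np.radians(a))]);rr=np.arange(24,36,.25)
    v=np.array([cv2.getRectSubPix(g,(1,1),tuple(map(float,c+r*d)))[0,0] for r in rr]);i=np.argmax(np.diff(v,n=1)+np.r_[np.diff(v)[1:],0]);E.append(c+(rr[i]+.25)*d)
P=cast(w,np.array(E),82)[:,:2]
for k in range(4):
    x=np.linalg.lstsq(np.c_[2*P,np.ones(len(P))],(P**2).sum(1),rcond=None)[0];R=np.sqrt(x[2]+x[0]**2+x[1]**2);r=np.abs(np.linalg.norm(P-x[:2],axis=1)-R);P=P[r<max(.6,2*np.median(r))]
print("collar",x[:2],R,len(P))
tx=np.array([np.cos(y),np.sin(y)]);ty=np.array([np.sin(y),-np.cos(y)]);d=x[:2]-p[:2];print("collar tool",d@tx,d@ty)
M=lambda y:np.array([[np.cos(y),np.sin(y)],[np.sin(y),-np.cos(y)]]).T
S1=np.array([515.77,-41.57]);D=M(1.722)-M(y);e=np.linalg.solve(D,S1-x[:2]);print("e tool",e,"S true",x[:2]-M(y)@e)
for px in ((322.4,229.7),(322.4,266.4)):
    d=(cast(w,[px],p[2]+52.5)[0]-p)[:2];print("hub",px,(d@tx).round(1),(d@ty).round(1))
E
```

```text
collar [514.65681007 -44.30569894] 23.610429382905668 49
collar tool 66.476618920079 -0.4881263514127358
e tool [ 2.9877683  -2.12736673] S true [518.32313662 -44.20323794]
hub (322.4, 229.7) 21.8 -0.3
hub (322.4, 266.4) -0.1 -0.2
```

>>> {"fn": "servo_tool", "kwargs": {"plan": [[0, 0, 0, -0.2, -0.4, 3.4, 40], [0, 0, 0, 0, 0, 0, 40], [0, 0, 0, 0, 0, 0, 40], [0, 0, 0, 0, 0, 0, 40]]}}

```text
t: 19.05
eef_pos: [569.5, -76.6, 124.3]
tcp_rot: [-3.141, -0.001, 2.5]
ft_force: [-0.8, -0.5, -3.8]
opening: 0.486
```

```bash
cat > col.py <<'E'
from h import *
w=env.read_camera("wrist");g=cv2.cvtColor(w["img"],6).astype(np.float32);s=env.state();y=s['tcp_rot'][2];p=s['eef_pos']
c=proj(w,[[514.6,-44.3,82]])[0];E=[]
for a in list(range(95,265,6))+list(range(-60,60,6)):
    d=np.array([np.cos(np.radians(a)),np.sin(np.radians(a))]);rr=np.arange(23,36,.25)
    v=np.array([cv2.getRectSubPix(g,(1,1),tuple(map(float,c+r*d)))[0,0] for r in rr]);i=np.argmax(np.diff(v)+np.r_[np.diff(v)[1:],0]);E.append(c+(rr[i]+.25)*d)
P=cast(w,np.array(E),82)[:,:2]
for k in range(4):
    x=np.linalg.lstsq(np.c_[2*P,np.ones(len(P))],(P**2).sum(1),rcond=None)[0];R=np.sqrt(x[2]+x[0]**2+x[1]**2);r=np.abs(np.linalg.norm(P-x[:2],axis=1)-R);P=P[r<max(.6,2*np.median(r))]
tx=np.array([np.cos(y),np.sin(y)]);ty=np.array([np.sin(y),-np.cos(y)]);d=x[:2]-p[:2]
print("collar",x[:2],R,len(P),"tool",d@tx,d@ty)
c=c.astype(int);print("col0",c[0]-25)
for r in range(c[1]-10,c[1]+28): print(r,"".join("0123456789abc"[min(12,int(v)//12)] for v in g[r,c[0]-25:c[0]+25]))
E
python3 to.py 514.3 -44 142.7; python3 col.py
```

```text
19.05 [569.5 -76.6 124.3] rpy deg [-1.7995e+02 -5.0000e-02  1.4324e+02] move tool x,y mm 63.7 -6.9 open 0.486 F [-0.8 -0.5 -3.8]
turn tool deg [-0.05 -0.05  0.54]
collar [514.55723423 -44.24461972] 23.64188013183016 49 tool 63.40294132911172 -6.956655273183635
col0 289
129 33333333333333333333333333333333333345677777777777
130 33333333333333333333333333333333333345677777777777
131 33333333333333333333333333333333333346777777777777
132 33333333333333333333333333333333333346777777777777
133 33333334444444444444444443444333333445677777777777
134 33333345555555555555555555555444444445677777777777
135 33334556666666666666666666666655655556667777777777
136 33346677766676666666666666666666666666666777777777
137 33356777777777777777777777777777777766767777777777
138 33357788888888888888888888777777777777777788877777
139 33356788888888888888888888888888888888888888877777
140 33356788999999999999999899998888888888888888877777
141 33346788999999999999999999999999999999998888777777
142 33346788999999999999999999999999999999998887777777
143 33346788888999999999999999999999999999998887777777
144 3
[... 559 characters left out ...]
333333345778888888764333333333333333335a
155 a854333333333333345778888888764333333333333333347c
156 ba7533333333333334577888888875433333333333333335ac
157 cb9753333333333334567888888875433333333333333348cc
158 ccb974333333333334577888888775433333333333333359cc
159 cccb9743333333333467778888877643333333333333347acc
160 cccbb975333333333567777888777643333333333333569bcc
161 ccccbb9754333333356777777777764333333333334579abcc
162 cccccbb9754333333467766666776543333333333468abbbcc
163 ccccccbba8653333345555555555543333333334568abbbbbc
164 cccccccbba97643333333333344443333333345679abbcbbbb
165 cccccbcbbbba9755433333333333333333345679abbbccbbbb
166 cccccbbbbbbbba987654433333333334456789abbbbbcbbbbb
```

>>> {"fn": "servo_tool", "kwargs": {"plan": [[0.02, -0.002, 0, 0, 0, 1, 40], [0.02, -0.002, 0, 0, 0, 0, 40], [0.016, -0.002, 0, 0, 0, 0, 40], [0, 0, 0, 0, 0, 0, 40], [0, 0, 0, 0, 0, 0, 40], [0, 0, 0, 0, 0, 0, 40]]}}

```text
t: 19.6
eef_pos: [520.4, -45.1, 124.7]
tcp_rot: [-3.141, 0.0, 2.49]
ft_force: [-0.0, 0.3, -4.1]
opening: 0.481
```

```bash
python3 to.py 513.9 -43.7 142.2
```

```text
19.6 [520.4 -45.1 124.7] rpy deg [-1.7997e+02  2.0000e-02  1.4269e+02] move tool x,y mm 6.0 -2.8 open 0.481 F [-0.   0.3 -4.1]
turn tool deg [-0.03  0.02  0.49]
```

>>> {"fn": "servo_tool", "kwargs": {"plan": [[0.006, -0.0028, 0.008, 0, 0, 0.5, 40], [0, 0, 0.004, 0, 0, 0, 40], [0, 0, 0, 0, 0, 0, 40], [0, 0, 0, 0, 0, 0, 40]]}}

```text
t: 19.93
eef_pos: [516.8, -44.8, 112.8]
tcp_rot: [3.141, 0.003, 2.483]
ft_force: [-0.2, -0.2, -4.4]
opening: 0.48
```

```bash
python3 to.py 513.9 -43.7 142.2
```

```text
19.93 [516.8 -44.8 112.8] rpy deg [1.7996e+02 1.7000e-01 1.4226e+02] move tool x,y mm 3.0 -0.9 open 0.48 F [-0.2 -0.2 -4.4]
turn tool deg [0.04 0.17 0.06]
```

>>> {"fn": "servo_tool", "kwargs": {"plan": [[0.003, -0.001, 0, 0, 0, 0, 40], [0, 0, 0, 0, 0, 0, 40], [0.0005, 0, 0, 0, 0, 0, 40], [0, 0, 0, 0, 0, 0, 40]]}}

```text
t: 20.27
eef_pos: [514.5, -44.0, 113.1]
tcp_rot: [3.14, 0.004, 2.483]
ft_force: [-0.3, -0.4, -3.4]
opening: 0.482
```

```bash
python3 to.py 513.9 -43.7 142.2
```

```text
20.27 [514.5 -44.  113.1] rpy deg [179.94   0.22 142.27] move tool x,y mm 0.6 -0.1 open 0.482 F [-0.3 -0.4 -3.4]
turn tool deg [0.06 0.22 0.07]
```

>>> {"fn": "servo_tool", "kwargs": {"plan": [[0.0005, 0, 0.003, 0, 0.2, 0, 40], [0, 0, 0.002, 0, 0, 0, 40], [0, 0, 0.001, 0, 0, 0, 40], [0, 0, 0, 0, 0, 0, 40]]}}

```text
t: 20.6
eef_pos: [514.3, -43.7, 106.8]
tcp_rot: [3.14, 0.001, 2.483]
ft_force: [0.6, 0.3, -3.3]
opening: 0.484
```

>>> {"fn": "servo_tool", "kwargs": {"plan": [[0, 0, 0.002, 0, 0, 0, 40], [0, 0, 0, 0, 0, 0, 40]]}}

```text
t: 20.77
eef_pos: [514.3, -43.7, 104.5]
tcp_rot: [3.14, 0.001, 2.483]
ft_force: [0.2, -0.7, -3.3]
opening: 0.483
```

>>> {"fn": "servo_tool", "kwargs": {"plan": [[0, 0, 0.002, 0, 0, 0, 40], [0, 0, 0, 0, 0, 0, 40]]}}

```text
t: 20.93
eef_pos: [514.3, -43.7, 102.3]
tcp_rot: [3.14, 0.001, 2.483]
ft_force: [0.0, -0.3, -3.3]
opening: 0.482
```

```bash
python3 to.py 513.9 -43.7 142.2
```

```text
20.93 [514.3 -43.7 102.3] rpy deg [1.7992e+02 3.0000e-02 1.4228e+02] move tool x,y mm 0.3 -0.3 open 0.482 F [ 0.  -0.3 -3.3]
turn tool deg [0.08 0.03 0.08]
```

>>> {"fn": "servo_tool", "kwargs": {"plan": [[0, 0, 0.002, 0, 0, 0, 40], [0, 0, 0, 0, 0, 0, 40]]}}

```text
t: 21.1
eef_pos: [514.4, -43.7, 100.1]
tcp_rot: [3.14, 0.001, 2.483]
ft_force: [-0.0, -0.5, -4.4]
opening: 0.483
```

>>> {"fn": "servo_tool", "kwargs": {"plan": [[0, 0, 0.002, 0, 0, 0, 40], [0, 0, 0, 0, 0, 0, 40]]}}

```text
t: 21.27
eef_pos: [514.4, -43.7, 97.9]
tcp_rot: [3.14, 0.001, 2.483]
ft_force: [0.2, 0.5, -4.1]
opening: 0.482
```

>>> {"fn": "servo_tool", "kwargs": {"plan": [[0, 0, 0.003, 0, 0, 0, 40], [0, 0, 0, 0, 0, 0, 40]]}}

```text
t: 21.43
eef_pos: [514.5, -43.7, 94.6]
tcp_rot: [3.14, 0.001, 2.483]
ft_force: [-0.3, 0.3, -3.7]
opening: 0.483
```

>>> {"fn": "servo_tool", "kwargs": {"plan": [[0, 0, 0.003, 0, 0, 0, 40], [0, 0, 0, 0, 0, 0, 40]]}}

```text
t: 21.6
eef_pos: [514.5, -43.7, 91.3]
tcp_rot: [3.14, 0.001, 2.483]
ft_force: [-0.7, 0.3, -3.9]
opening: 0.48
```

>>> {"fn": "servo_tool", "kwargs": {"plan": [[0, 0, 0.003, 0, 0, 0, 40], [0, 0, 0.003, 0, 0, 0, 40], [0, 0, 0.003, 0, 0, 0, 40], [0, 0, 0.003, 0, 0, 0, 40], [0, 0, 0, 0, 0, 0, 40]]}}

```text
t: 22.02
eef_pos: [514.5, -43.7, 77.8]
tcp_rot: [3.14, 0.001, 2.483]
ft_force: [-0.3, -0.2, -3.7]
opening: 0.481
```

>>> {"fn": "servo_tool", "kwargs": {"plan": [[0, 0, 0.003, 0, 0, 0, 40], [0, 0, 0.002, 0, 0, 0, 40], [0, 0, 0.002, 0, 0, 0, 40], [0, 0, 0, 0, 0, 0, 40]]}}

```text
t: 22.35
eef_pos: [514.5, -43.7, 69.9]
tcp_rot: [3.14, 0.0, 2.483]
ft_force: [0.2, -0.5, -3.4]
opening: 0.487
```

```bash
python3 to.py 513.9 -43.7 142.2
```

```text
22.35 [514.5 -43.7  69.9] rpy deg [1.7993e+02 3.0000e-02 1.4228e+02] move tool x,y mm 0.4 -0.4 open 0.487 F [ 0.2 -0.5 -3.4]
turn tool deg [0.07 0.03 0.08]
```

>>> {"fn": "servo_tool", "kwargs": {"plan": [[0, 0, 0.002, 0, 0, 0, 40], [0, 0, 0.001, 0, 0, 0, 40], [0, 0, 0, 0, 0, 0, 40]]}}

```text
t: 22.6
eef_pos: [514.6, -43.7, 66.6]
tcp_rot: [3.14, 0.001, 2.483]
ft_force: [0.5, -0.0, -4.5]
opening: 0.48
```

>>> {"fn": "servo_tool", "kwargs": {"plan": [[0, 0, 0.001, 0, 0, 0, 40], [0, 0, 0, 0, 0, 0, 40]]}}

```text
t: 22.77
eef_pos: [514.6, -43.7, 65.6]
tcp_rot: [3.14, 0.001, 2.483]
ft_force: [0.3, -0.2, -3.7]
opening: 0.482
```

>>> {"fn": "servo_tool", "kwargs": {"plan": [[0, 0, 0.001, 0, 0, 0, 40], [0, 0, 0, 0, 0, 0, 40]]}}

```text
t: 22.93
eef_pos: [514.9, -43.8, 65.8]
tcp_rot: [3.14, 0.002, 2.483]
ft_force: [-0.4, 0.7, -4.2]
opening: 0.482
```

>>> {"fn": "servo_tool", "kwargs": {"plan": [[0, 0, 0, 0, 0, 0, 75], [0, 0, 0, 0, 0, 0, 75], [0, 0, 0, 0, 0, 0, 75], [0, 0, 0, 0, 0, 0, 75], [0, 0, 0, 0, 0, 0, 75], [0, 0, 0, 0, 0, 0, 75]]}}

```text
t: 23.43
eef_pos: [516.1, -44.1, 66.8]
tcp_rot: [3.138, 0.005, 2.483]
ft_force: [0.3, -0.3, -0.1]
opening: 0.746
```

>>> {"fn": "servo_tool", "kwargs": {"plan": [[0, 0, -0.01, 0, 0, 0, 75], [0, 0, -0.03, 0, 0, 0, 75], [0, 0, -0.035, 0, 0, 0, 60], [0, 0, -0.015, 0, 0, 0, 30], [0, 0, 0, 0, 0, 0, 0], [0, 0, 0, 0, 0, 0, 0]]}}

```text
t: 23.93
eef_pos: [514.9, -43.9, 162.6]
tcp_rot: [3.139, 0.003, 2.483]
ft_force: [0.3, 0.3, -0.5]
opening: 0.525
```

```bash
python3 to.py 513.9 -43.7 142.2; python3 - <<'E'
from h import *
a=env.read_camera("scene")
print("pred scene hub top, knob top",proj(a,[[514.5,-43.7,118],[514.5+115*np.cos(np.radians(-37.7)),-43.7+115*np.sin(np.radians(-37.7)),127],[514.5+115*np.cos(np.radians(-37.7)),-43.7+115*np.sin(np.radians(-37.7)),92]]).round(1).tolist())
cv2.imwrite("pics/s7.png",a["img"]);g=cv2.cvtColor(a["img"],6)
m=((g<45)).astype(np.uint8)
for r in range(200,275,2): print(r,"".join("0123456789abc"[min(12,int(v)//18)] for v in g[r,285:375]))
E
```

```text
23.93 [514.9 -43.9 162.6] rpy deg [179.85   0.2  142.29] move tool x,y mm 1.0 -0.5 open 0.525 F [ 0.3  0.3 -0.5]
turn tool deg [0.15 0.2  0.09]
pred scene hub top, knob top [[304.7, 214.0], [321.2, 237.2], [321.1, 246.7]]
200 88888888887788888888879bcccccccccccccccccccccccaaa88bbbbbbbbbbbcccccbbbbbbbbcccccccccccccc
202 888888888888888888888bccccccccccccccccccccccccaaa88bbbbbbbbbbbccbccbbbbbbbbccccccccccccccb
204 88888888888888888888bcccccccccccccccccccccccbaa979bbbbbbbbbbbccccbbbbbbbbbccccccccccccccba
206 888888888888888888abcccccccccccccccccccccccbaa979bbbbbbbbbbbcccccbbbbbbbbbccccccccccccccaa
208 88888888888888888bbbaa888bccccccccccccccccbaa97abbbbbbbbbbbccccccbcbbbbbcccccccccccccccbaa
210 88888888888777766666666666accccccccccccccbaa97abbbbbbbbbbbcccccccccbbbbcccccccccccccccbaa9
212 8888888887666666666666665669bcccccccccccbaa96abbbccbbbbbbccccccccccbbccccccccccccccccbaaa7
214 88888888875566666666666666667bccccccccb99a86bbbbbbbbbbbbccccccccccbbccccccccccccccccbaaa8b
216 888888888765566666656656666666abccccaa76678bbbbcbbbbbbbccccccccccccccccccccccccccccbaaa8bc
218 8888888887655566666
[... 2031 characters left out ...]
77777777777777777777767888888888888
262 555555555555555555555555555556667777777777777777777777777777777777777777777658888888888888
264 555555555555555555567755555555555555666777777777777777777777777777777777766788888888888888
266 555555555555555556887888887555555555555555566677777777777777777777777777666788888888888888
268 555555555555556788888888888875555555555555555555555667777777777777777777658888888888888888
270 887755555555556788888888888887555555557877755555555555555566778777777777678888888888888888
272 878888777557888888888888888888755555555678888887775555555555555556677777588888888888888888
274 888888788888888888888888888888755555557788888888888888777755555555555555888888888888888888
```

The lever is home: the TCP stopped at 65.6, exactly the predicted seat height, and the knob pixel is within 1–2 px of the prediction. Next I go behind the knob with shut fingers.

>>> {"fn": "servo_tool", "kwargs": {"plan": [[-0.03, -0.01, 0, 0, 0, 0, 0], [-0.03, -0.01, 0, 0, 0, 0, 0], [-0.03, -0.01, 0, 0, 0, 0, 0], [-0.015, -0.005, 0, 0, 0, 0, 0], [0, 0, 0, 0, 0, 0, 0], [0, 0, 0, 0, 0, 0, 0]]}}

```text
t: 24.48
eef_pos: [575.9, -138.1, 155.5]
tcp_rot: [-3.141, -0.007, 2.485]
ft_force: [-0.4, -0.7, -0.2]
opening: 0.066
```

```bash
python3 to.py 582.3 -144.1 142.3; python3 - <<'E'
from h import *
w=env.read_camera("wrist");g=cv2.cvtColor(w["img"],6);s=env.state()
print("tcp",proj(w,[s['eef_pos']]),"knob top",proj(w,[[605.5,-114.1,127]]),"hub",proj(w,[[514.5,-43.8,118]]))
for r in range(120,285,4): print(r,"".join("0123456789abc"[min(12,int(v)//18)] for v in g[r,250:450:2]))
E
```

```text
24.48 [ 575.9 -138.1  155.5] rpy deg [-179.96   -0.37  142.39] move tool x,y mm -8.7 -0.8 open 0.066 F [-0.4 -0.7 -0.2]
turn tool deg [-0.04 -0.37  0.09]
tcp [[322.56402266 230.56324589]] knob top [[366.64437176 228.11422362]] hub [[371.49139228  82.87434005]]
120 4444444444444444457888888888888888888bcccccccccccc97ccccccccccccccccbaccccccc967bcccccca888889cccccc
124 44444444444444444445788888888888888889cccccccccccca7cccccccccccccccaccccccc967cccccccccccaaaccccaabc
128 444444444444444444444578888888888888888ccccccccccc98cccccccccccccaccccccc968cccc98888accccccca888889
132 4444444444444444444444457888888888888889cccccccccc88ccccccccccccccccccc868ccccca888888bcccccca888889
136 4444444444444444444444444468888888888888cccccccccc98ccccccccccccccccc968cccccccb98888acccccccb98889c
140 44444444444444444444444444446888888888888ccccccccc88ccccccccccccccc868ccccccccccccccccc988accccccccc
144 444444444444444444444444444444688888888889cccccccc99ccccccccccccb968cccca98889ccccccca888888ccccccc9
148 4444444444444444444444444444444467888888889ccccccc89ccccccccccca69cccccc988889bccccccb888889cccccccb
[... 2870 characters left out ...]
00016888720000010011111111100111101111110101112678788887888ab988888888
264 0011111111101111111110111111100001688873000001011111010011101100000111110000126888888888888888778888
268 1011101111011111111111110110110002688873000111111111101101001001011101111010111588888888888888888888
272 1111111111101111111111111100123102788883013311111110110111111011111111001111110136888888888888888888
276 1100111101100101111011111110133102788883013310101111001111001110111111110010110112688888888888888888
280 1110111111111101111110111101133212677773113421011111111011110110110000111111100111356666656666656665
284 1111111111111111111101111111143222222222223421111011111110111111111111111111111111112222222222222222
```

>>> {"fn": "servo_tool", "kwargs": {"plan": [[-0.008, -0.001, 0, 0, 0, 0, 0], [0, 0, 0.025, 0, 0, 0, 0], [0, 0, 0.02, 0, 0, 0, 0], [0, 0, 0.006, 0, 0, 0, 0], [0, 0, 0, 0, 0, 0, 0]]}}

```text
t: 24.95
eef_pos: [580.7, -140.6, 102.8]
tcp_rot: [-3.141, -0.007, 2.489]
ft_force: [0.7, 0.1, 0.1]
opening: 0.007
```

```bash
python3 to.py 582.3 -144.1 142.3; python3 - <<'E'
from h import *
w=env.read_camera("wrist");g=cv2.cvtColor(w["img"],6);s=env.state()
print("tcp",proj(w,[s['eef_pos']]),"knob top",proj(w,[[605.5,-114.1,127]]))
for r in range(160,265,4): print(r,"".join("0123456789abc"[min(12,int(v)//18)] for v in g[r,270:430:2]))
E
```

```text
24.95 [ 580.7 -140.6  102.8] rpy deg [-179.95   -0.41  142.6 ] move tool x,y mm -3.4 -1.8 open 0.007 F [0.7 0.1 0.1]
turn tool deg [-0.05 -0.41  0.3 ]
tcp [[322.54740147 231.55470792]] knob top [[377.32499604 250.01183525]]
160 44444444444444444444444444468888888889cccc858cccccccccccccccc988889bccccccccca88
164 444444444444444444444444444446888888889a89b68ccccccccccccccb98888888bcccccccc888
168 44444444444444444444444444444446888888656aa59ccccccccccccccca8888889ccccccccca88
172 44444444444444444444444444444444568765667bb79ccccccccccccccccb9889bccccccccccccc
176 44444444444444444444444444444444444566666665accccccccccccccccccccccca888888bcccc
180 444444444444444444444444444444444444456666657bccccccccccccbcccccccc98888888acccc
184 4444444444444444444444444444444444444445666556acccccccccccbcbccccccb8888888bcccc
188 444444444444444444444444444444444444444445555668bcccccccccbcccbcccccc9999bcccc9a
192 444444444444444444444444444444444444444444445668ccccccccccccaba89bca888aca998888
196 4444444444444444444444444444444444444444444456667acccccccc9666666667777777678888
200 4444444444444444444444
[... 718 characters left out ...]
88866666665567bbbbbb
236 44444444444444444444321000100001344444444444200000000000000268887666666668bbbbbb
240 44444444444444444444200000110000134444444445410000000000000015888887666668bbbbbb
244 44444444444444444442000000110000024677545666630000000000000002788888866669bbbbbb
248 4444444444444444443100000011000001588888888887200000000000000168888888879bbbbbbb
252 44444444444444444410000001210000001689988888884100000000000003788888888889bbbbbb
256 2233322222323333430000000021000000025555555555410000000000001478888888888889bbbb
260 01100111111111111010110101210011111111110111111101111011101011378888888888888abb
264 1101111110111110111101100121001101111111110110111111101111110114888888888888888a
```

>>> {"fn": "servo_tool", "kwargs": {"plan": [[-0.0035, 0.004, 0.005, 0, -0.4, 0, 0], [0, 0.007, 0, 0, 0, 0, 0], [0.0003, 0.008, 0, 0, 0, -4, 0], [0.0003, 0.008, 0, 0, 0, -4, 0], [0.0003, 0.008, 0, 0, 0, -4, 0], [0, 0, 0, 0, 0, 0, 0]]}}

```text
t: 25.5
eef_pos: [607.1, -111.2, 102.9]
tcp_rot: [-3.141, 0.008, 2.707]
ft_force: [-0.2, -0.2, -0.7]
opening: 0.005
```

```bash
cat > arc.py <<'E'
from h import *
S=np.array([514.5,-43.8])
s=env.state();p=s['eef_pos'];d=p[:2]-S;a=np.degrees(np.arctan2(d[1],d[0]));R=np.linalg.norm(d)
print(round(s['t'],2),p.round(1),"ang",a.round(1),"R",R.round(1),"yaw-180",(np.degrees(s['tcp_rot'][2])%360-180).round(1),"rp",np.degrees(s['tcp_rot'][:2]).round(2),"F",s['ft_force'].round(1),"J",s['joints'].round(2))
k=a+11.5;c=env.read_camera("scene")
g=cv2.cvtColor(c["img"],6);m=(g<62).astype(np.uint8)
for n in ("scene",):
    for dk in (0,):
        q=proj(c,[[*(S+115*np.array([np.cos(np.radians(k)),np.sin(np.radians(k))])),z] for z in (127,92)]).round(1);print("knob pred if contact",k.round(1),q.tolist())
E
python3 arc.py
```

```text
25.5 [ 607.1 -111.2  102.9] ang -36.0 R 114.6 yaw-180 -24.9 rp [-179.99    0.45] F [-0.2 -0.2 -0.7] J [-0.29  0.57  1.68 -0.    0.89 -1.42]
knob pred if contact -24.5 [[329.7, 233.8], [329.4, 243.3]]
```

>>> {"fn": "servo_tool", "kwargs": {"plan": [[0.0003, 0.008, 0.003, 0, 0, -4, 0], [0.0003, 0.008, 0.001, 0, 0, -4, 0], [0.0003, 0.008, 0, 0, 0, -4, 0], [0.0003, 0.008, 0, 0, 0, -4, 0], [0.0002, 0.006, 0, 0, 0, -3, 0], [0, 0, 0, 0, 0, 0, 0]]}}

```text
t: 26.05
eef_pos: [619.2, -75.6, 101.9]
tcp_rot: [-3.137, 0.013, 3.033]
ft_force: [0.1, 0.6, 0.1]
opening: 0.004
```

```bash
python3 arc.py; python3 - <<'E'
from h import *
c=env.read_camera("scene");g=cv2.cvtColor(c["img"],6)
for r in range(200,252,2): print(r,"".join("0123456789abc"[min(12,int(v)//18)] for v in g[r,290:375]))
E
```

```text
26.05 [619.2 -75.6 101.9] ang -16.9 R 109.4 yaw-180 -6.2 rp [-179.72    0.77] F [0.1 0.6 0.1] J [-0.23  0.58  1.66 -0.    0.88 -1.69]
knob pred if contact -5.4 [[339.2, 226.9], [338.8, 236.3]]
200 56888888888888887accccc842232223323333333333333333333333343459bcccccccccccccccccccccc
202 5556788888888888bbbcba74333322232333333333333333333333333334bcccccccccccccccccccccccc
204 555555778888887643333333333333333333233333333333433333333334bccccccbcccccccccccccccca
206 555555555678753333333333333333333333333333333333333333333338bccccccccccccccccccccccba
208 5555555555543333433333333333333333333333333333333333333337acccccccccccccccccccccccbaa
210 55555555555433333354333333333333333333333333454433333347accccccccccccccccccccccccbaa9
212 555555556664333333333333333333333333333333334445533336acccccccccccccccccccccccccbaaa7
214 5555556666654322233333333334433333333333333444455348bcccccccccccccccccccccccccccaaa8b
216 55556666666664333222333333333333333333333444333358bccccccccccccccccccccccccccccaaa8bc
218 5555566666666433332323223333333333333334443333337bccccccccccccccccccccccccccccaaa99ca
220 568
[... 732 characters left out ...]
777777766655665444666666666653333333369a766667775677bc98aaa6cc87776888
238 777777777777777777777666656776556665565666664333333566955555977aaccca8aaa8bc977767888
240 77777777777777777777666666666666777766666556655555666776666ba7777acb8aaa8bca777688888
242 7777777777777777776666666666666666666667777666666666655556779bbaacb7aaa89ca7776788888
244 777777777777777777666666666666666666666666666667667766555665556acb89aa99cc77775888888
246 7777777777777777776666666666666666666666666666666666667777766667c89aa97cc877768888888
248 77777777777777777777776666666666666666666666666666666666666667bc89aaa7cc8777688888888
250 7777777777777777777777777777776666666666666666666666666668aaaaaaaaaa8cca7776788888888
```

>>> {"fn": "servo_tool", "kwargs": {"plan": [[-0.002, 0.007, 0.002, 0, 0, -3.5, 0], [-0.002, 0.006, 0, 0, 0, -3, 0], [-0.001, 0.005, 0, 0, 0, -3, 0], [-0.001, 0.004, 0, 0, 0, -2, 0], [0, 0, 0, 0, 0, 0, 0]]}}

```text
t: 26.57
eef_pos: [625.8, -57.1, 100.6]
tcp_rot: [-3.134, 0.012, -3.062]
ft_force: [-0.6, -0.0, -0.7]
opening: 0.007
```

```bash
python3 arc.py
```

```text
26.57 [625.8 -57.1 100.6] ang -6.8 R 112.1 yaw-180 4.6 rp [-179.54    0.7 ] F [-0.6 -0.  -0.7] J [-0.19  0.59  1.65 -0.01  0.89 -1.84]
knob pred if contact 4.7 [[342.6, 222.6], [342.0, 232.0]]
```

>>> {"fn": "servo_tool", "kwargs": {"plan": [[-0.001, 0.003, 0.001, 0, 0, -1.5, 0], [0, 0.003, 0, 0, 0, -1, 0], [0, 0.002, 0, 0, 0, -1, 0], [0, 0, 0, 0, 0, 0, 0]]}}

```text
t: 26.95
eef_pos: [626.3, -50.4, 99.9]
tcp_rot: [-3.132, 0.013, -3.005]
ft_force: [0.4, -0.5, -0.9]
opening: 0.004
```

```bash
python3 arc.py
```

```text
26.95 [626.3 -50.4  99.9] ang -3.4 R 112.0 yaw-180 7.8 rp [-179.45    0.75] F [ 0.4 -0.5 -0.9] J [-0.18  0.59  1.65 -0.01  0.88 -1.89]
knob pred if contact 8.1 [[343.4, 221.0], [342.8, 230.5]]
```

>>> {"fn": "servo_tool", "kwargs": {"plan": [[0, 0.002, 0, 0, 0, 0, 0], [0, 0.001, 0, 0, 0, 0, 0]]}}

```text
t: 27.17
eef_pos: [626.0, -47.6, 99.9]
tcp_rot: [-3.132, 0.013, -3.007]
ft_force: [0.6, -1.2, -0.5]
opening: 0.004
```

```bash
python3 arc.py
```

```text
27.17 [626.  -47.6  99.9] ang -2.0 R 111.5 yaw-180 7.7 rp [-179.45    0.77] F [ 0.6 -1.2 -0.5] J [-0.18  0.59  1.66 -0.01  0.88 -1.88]
knob pred if contact 9.5 [[343.7, 220.4], [343.1, 229.8]]
```

Still no stop felt, so I push on in small steps.

>>> {"fn": "servo_tool", "kwargs": {"plan": [[0, 0.002, 0, 0, 0, 0, 0], [0, 0, 0, 0, 0, 0, 0]]}}

```text
t: 27.38
eef_pos: [625.7, -45.3, 99.9]
tcp_rot: [-3.132, 0.014, -3.007]
ft_force: [1.0, -0.3, -0.6]
opening: 0.008
```

>>> {"fn": "servo_tool", "kwargs": {"plan": [[0, 0.002, 0, 0, 0, 0, 0], [0, 0, 0, 0, 0, 0, 0]]}}

```text
t: 27.55
eef_pos: [625.4, -43.1, 99.9]
tcp_rot: [-3.132, 0.014, -3.007]
ft_force: [0.1, 0.7, -1.6]
opening: 0.004
```

>>> {"fn": "servo_tool", "kwargs": {"plan": [[0, 0.002, 0, 0, 0, 0, 0], [0, 0, 0, 0, 0, 0, 0]]}}

```text
t: 27.72
eef_pos: [625.1, -40.9, 99.9]
tcp_rot: [-3.132, 0.014, -3.007]
ft_force: [0.5, -0.4, -0.2]
opening: 0.006
```

```bash
python3 arc.py
```

```text
27.72 [625.1 -40.9  99.9] ang 1.5 R 110.6 yaw-180 7.7 rp [-179.45    0.77] F [ 0.5 -0.4 -0.2] J [-0.17  0.59  1.66 -0.01  0.88 -1.87]
knob pred if contact 13.0 [[344.3, 218.8], [343.8, 228.2]]
```

```bash
cat > kn.py <<'E'
from h import *
S=np.array([514.5,-43.8])
w=env.read_camera("wrist");g=cv2.cvtColor(w["img"],6);s=env.state()
for k in (0,8.3):
    print(k,proj(w,[[*(S+115*np.array([np.cos(np.radians(k)),np.sin(np.radians(k))])),127],[*S,118]]).round().tolist())
for r in range(60,262,5): print(r,"".join("0123456789abc"[min(12,int(v)//18)] for v in g[r,250:450:2]))
E
python3 kn.py
```

```text
0 [[317.0, 253.0], [344.0, 64.0]]
8.3 [[342.0, 255.0], [344.0, 64.0]]
60 8888888888888888888888888876666665455666666666666666666655555666666778888888cccccccccccccccccccccccc
65 888888888888888888888888887666666544555555555566555555555554566666678888888acccccccccccccccccccccccc
70 88888888888888888888888888866666654544444444556655444444445456666667888889cccccccccccccccccccccccccc
75 8888888888888888888888888886666666555666665455665544666666666666666788888ccccccccccccccccccccccccccc
80 888888888888888888888888888766666666666666545566554466666666666666678889bccccccccccccccccccccccccccc
85 888888888888888888888888888666666666666666644555544466666666666666678888889ccccccccccccccccccccccccc
90 88888888888888888888888888876666666666666665444455446666666666666667888777788ccccccccccccccccccccccc
95 88888888888888888888888888876666666666666666666666666666666666666667888887779ccccccccccccccccccccccc
100 8888888888888888888888888887666666666666666666666666666666666666666788888778cccccccccccccccccccccccc
105 888888888888888888888888888766666666666666666666666666666666666666678877777accccccccccccc
[... 2566 characters left out ...]
7762123311100000000000026775434689a8776346777777779ccccccccccccccccccc
235 886666655666666667777777777777763000110000000000000001577778acccb7776346777777778ccccccccccccccccccc
240 88666655566666666777775444457730000010000000000000000016764444467777524777777778bccccccccccccccccccc
245 88766665566666665777743333333200000010000000000000000002443433346777535788888888bccccccccccccccccccc
250 887666665666666667777643433320000000100000000000000000013543346888775469888888accccccccccccccccccccc
255 877866655555555555666666666400000000110000000000000000016cccccccccc7439ccccccccccccccccccccccccccccc
260 4101111111110000111111111111011010001000110101111111111011111001101110116ccccccccccccccccccccccccccc
```

>>> {"fn": "servo_tool", "kwargs": {"plan": [[0, 0.002, 0, 0, 0, 0, 0], [0, 0, 0, 0, 0, 0, 0]]}}

```text
t: 27.98
eef_pos: [624.8, -39.0, 99.9]
tcp_rot: [-3.132, 0.013, -3.007]
ft_force: [0.6, -0.2, -0.4]
opening: 0.004
```

>>> {"fn": "servo_tool", "kwargs": {"plan": [[0, 0.002, 0, 0, 0, 0, 0], [0, 0, 0, 0, 0, 0, 0]]}}

```text
t: 28.15
eef_pos: [624.5, -36.9, 99.9]
tcp_rot: [-3.132, 0.013, -3.007]
ft_force: [1.0, -0.9, -0.3]
opening: 0.004
```

>>> {"fn": "servo_tool", "kwargs": {"plan": [[0, 0.002, 0, 0, 0, 0, 0]]}}

```text
t: 28.23
eef_pos: [624.3, -35.0, 99.8]
tcp_rot: [-3.132, 0.014, -3.008]
ft_force: [1.0, -1.1, -0.7]
opening: 0.006
```

```bash
python3 arc.py; python3 kn.py | awk 'NR<3|| $1%20==0 || $1>220'
```

```text
28.23 [624.3 -35.   99.8] ang 4.6 R 110.1 yaw-180 7.7 rp [-179.44    0.77] F [ 1.  -1.1 -0.7] J [-0.16  0.58  1.66 -0.01  0.88 -1.86]
knob pred if contact 16.1 [[344.8, 217.4], [344.2, 226.8]]
0 [[307.0, 253.0], [332.0, 64.0]]
8.3 [[332.0, 255.0], [332.0, 64.0]]
60 888888888888888888887666666545566666666666666666666655566666677888888888888acccccccccccccccccccccccc
80 88888888888888888888876666666666666664455655435666666666666666788887788ccccccccccccccccccccccccccccc
100 8888888888888888888888866666666666666666666666666666666666666678888887777779cccccccccccccccccccccccc
120 888888888888888888888888888888888876666666666666666788888888888888888777accccccccccccccccccccccccccc
140 66666666665555555555555555555555555566666666666666654444444444444444459ccccccccccccccccccccccccccccc
160 5666666666677774444444457777444444444666666666666666764444444467777548cccccccccccccccccccccccccccccc
180 55566666666777775444444577776444444466666666666666666644444445777762467777777777777acccccccccccccccc
200 65556656666677777544444677777644444577666666666666666654444457777623677777777777779ccccccccccccccccc
[... 245 characters left out ...]
4331125521100000000000023443448cccb4357777777777778bcccccccccccccccccc
235 666556666666677777777777777777753000110000000000000000477777accc83367777777777779ccccccccccccccccccc
240 66655666666657777764444577777730000011000000000000000012444678875246777777877778cccccccccccccccccccc
245 66655666666657777543333346777300000010000000000000000001333457775247888888888888accccccccccccccccccc
250 6666556666666677774433345777400000001100000000000000000024578887646988888888888acccccccccccccccccccc
255 9aa965555555556666666666666410000000110000000000000000017ccccccb637ccccccccccccccccccccccccccccccccc
260 6111101010010101000111111111100110001100111101001111011111111010101110116ccccccccccccccccccccccccccc
```

>>> {"fn": "servo_tool", "kwargs": {"plan": [[0, 0.002, 0, 0, 0, 0, 0]]}}

```text
t: 28.42
eef_pos: [624.0, -32.7, 99.8]
tcp_rot: [-3.132, 0.013, -3.007]
ft_force: [0.7, -0.6, 0.6]
opening: 0.002
```

>>> {"fn": "servo_tool", "kwargs": {"plan": [[0, 0.002, 0, 0, 0, 0, 0]]}}

```text
t: 28.5
eef_pos: [623.7, -30.9, 99.8]
tcp_rot: [-3.131, 0.014, -3.007]
ft_force: [-0.2, -4.4, 0.7]
opening: 0.004
```

```bash
python3 arc.py
```

```text
28.5 [623.7 -30.9  99.8] ang 6.8 R 110.0 yaw-180 7.7 rp [-179.42    0.78] F [-0.2 -4.4  0.7] J [-0.15  0.58  1.66 -0.01  0.88 -1.85]
knob pred if contact 18.3 [[345.0, 216.5], [344.4, 225.8]]
```

>>> {"fn": "servo_tool", "kwargs": {"plan": [[0, 0.002, 0, 0, 0, 0, 0], [0, 0.002, 0, 0, 0, 0, 0]]}}

```text
t: 28.72
eef_pos: [623.5, -28.8, 99.9]
tcp_rot: [-3.128, 0.014, -3.006]
ft_force: [1.2, -12.1, -1.1]
opening: 0.005
```

```bash
python3 arc.py; python3 kn.py | awk 'NR<3|| $1%20==0 || $1>220'
```

```text
28.72 [623.5 -28.8  99.9] ang 7.8 R 110.0 yaw-180 7.7 rp [-179.21    0.79] F [  1.2 -12.1  -1.1] J [-0.15  0.58  1.67 -0.01  0.88 -1.85]
knob pred if contact 19.3 [[345.1, 216.0], [344.5, 225.3]]
0 [[298.0, 253.0], [322.0, 64.0]]
8.3 [[323.0, 255.0], [322.0, 64.0]]
60 888888888888888766666644556666666666666666666655556666667888888888888888779bcccccccccccccccccccccccc
80 888888888888888886666666666666665555665434666666666666666788888778888889cccccccccccccccccccccccccccc
100 8888888888888888887666666666666666666666666666666666666666788887777777778878cccccccccccccccccccccccc
120 8888888888888888888888888888888666666666666666668888888888888888887777789ccccccccccccccccccccccccccc
140 66666655555555555555555555554444456666666666666654444444444444444456668bcccccccccccccccccccccccccccc
160 6666666777754444444477775444444447666666666666666544444444577774246bcccccccccccccccccccccccccccccccc
180 666666667777543344447777744444445777666666666666665444444577776236a87777777777777778cccccccccccccccc
200 66666666677776444445777776444444677776666666666666654344577777534677777777777777779cccccccccccccc
[... 248 characters left out ...]
3432256511000000000000023457777623677777777777777779cccccccccccccccccc
235 556666666677777777777777777777763000110000000000000001477777862467777777777777778ccccccccccccccccccc
240 556666666677776544446777776443200000110000000000000000147777742477777777787777778acccccccccccccccccc
245 556666666677764333333477764332000000110000000000000000014777753578888888888888889ccccccccccccccccccc
250 5566666665677764434346777754200000001100000000000000000147887548cb8888aa9888888acccccccccccccccccccc
255 ba999865556666666666666666641000000011000000000000000003acccb538cccccccccccccccccccccccccccccccccccc
260 6111101000100110010001111111111110001100010100010111110111111111110101017ccccccccccccccccccccccccccc
```

The stop is felt: 12 N at the knob. I back off, lift and look.

>>> {"fn": "servo_tool", "kwargs": {"plan": [[0, -0.006, 0, 0, 0, 0, 0], [0, -0.015, 0, 0, 0, 0, 0], [0, -0.01, 0, 0, 0, 0, 0], [0, 0, -0.03, 0, 0, 0, 0], [0, 0, -0.035, 0, 0, 0, 0], [-0.03, 0, -0.02, 0, 0, 0, 0], [-0.03, 0, 0, 0, 0, 0, 0], [0, 0, 0, 0, 0, 0, 0]]}}

```text
t: 29.48
eef_pos: [686.2, -56.9, 189.1]
tcp_rot: [-3.131, 0.009, -3.01]
ft_force: [0.9, -0.4, -0.5]
opening: 0.003
```

```bash
python3 arc.py; python3 - <<'E'
from h import *
w=env.read_camera("wrist");im=w["img"];print(proj(w,[[514.5,-43.8,118]]))
o=cv2.resize(im[10:270,200:460],None,fx=2.3,fy=2.3,interpolation=2);cv2.imwrite("pics/p8.png",o)
E
```

```text
29.48 [686.2 -56.9 189.1] ang -4.4 R 172.2 yaw-180 7.5 rp [-179.42    0.54] F [ 0.9 -0.4 -0.5] J [-0.18  0.58  1.4  -0.01  1.15 -1.87]
knob pred if contact 7.1 [[343.2, 221.5], [342.6, 230.9]]
[[367.19923143   7.99761097]]
```

View pics/p8.png

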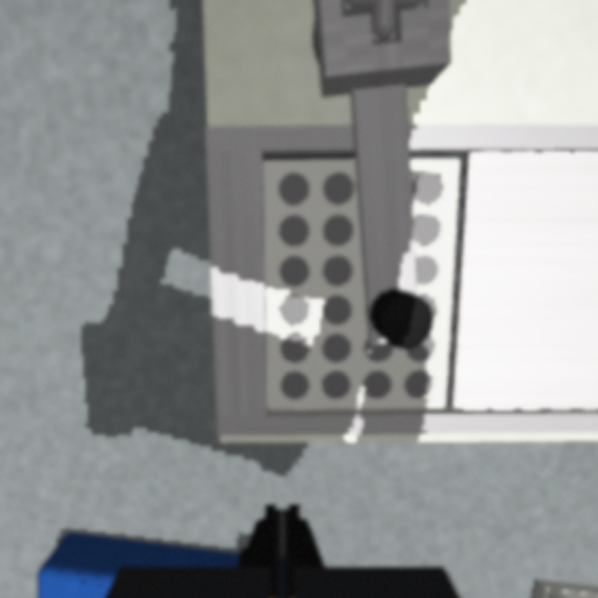

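The arm lies across the seated plate, from crop (380,90) to the knob at (400,318). It is turned about 4° past the well rows, which is within the spline play, and the spindle is at its stop. The plate sits evenly in the pocket and the fingers at (285,520) are clear of everything. Handing in.

```bash
python3 -c "
from cell import env
s=env.state();print(s['t'],s['ft_force'].round(1),s['qvel'].round(3));print(env.job_done())"
```

```text
29.5833 [-0.3 -0.6 -0.4] [-0.001 -0.007  0.054 -0.003 -0.012  0.001]
the job is handed in; nothing more can be done
None
```

I slid the plate into its pocket, fitted the smallest of the three levers on the spindle, and pushed its knob round to the stop. I then let go and handed the job in at about 29.6 s. No verdict is reported.

**Last checks**
- **Plate:** the final wrist picture shows it lying evenly in the pocket. The push had stalled against the end stop.
- **Lever seating:** it went down without side force and stopped at TCP z = 65.6 mm, where I had calculated home would be (65.5). I did not re-check its height after turning it.
- **Lock:** the knob met a firm stop, with the force reaching 12 N. The arm then lay about 4° past the plate's well rows. I put that down to play between the lever and the splines; I did not measure the spindle angle directly.
- **Clear of the scene:** the fingers touched nothing at the end and no force was read. I did not measure the other things on the bench again; none of the moves came near them.

**What disagreed**
- **First push:** with the jaws half open, the fingertips sit well above the reported TCP. Touching the deck gave about 23 mm, camera triangulation only about 10 mm. My first push therefore skimmed over the plate without moving it, and I had to feel for the deck and push again.
- **Contact force:** feeling for the deck briefly took the wrist force to 89 N, under the 120 N limit.
- **Spindle position:** my first reading was about 3 mm from the one taken just before fitting. I used the later one.

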